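Find the full refill tin by its weight and load the spice rack

TASK

Please load the spice rack: the closed refill tins all look alike but only one is still full, so lift them to feel which one it is, stand that one upright in the square bay at the end of the rack, and stand every empty one upright inside the shallow tray on the left for washing up. Drop each of the spice jars standing loose at the front right of the worktop (not those along the back wall) upright into a rack pocket of its own, all the way down, and do not push the garlic bulb or the tea light about.

Things in the scene. Friction and masses are not known exactly. Their poses are not given: they have to be found in the camera images.
- rack: wooden spice rack, fixed, at the back of the free worktop. A block 68 mm (its x) by 238 mm (its y) and 40 mm high with four square pockets in a row, and joined to the block's +y (robot's left) end an open square bay 82 mm outside, 74 mm inside, 4 mm floor and walls, 30 mm high. Origin on the worktop under the middle of the whole rack (322 mm long); y runs along it toward the bay, z up. Turned by at most 0.1 rad
- bay (a point): centre of the bay's inner floor, 4 mm above the worktop; rack axes
- tray_mid (a point): centre of the floor (4 mm above the worktop) of the shallow square washing-up tray of plain metal at the robot's left, fixed; 220 mm outside, 212 mm inside, rim 10 mm above the worktop; x and y run along its sides
- pocket_1 (a point): centre of the floor of rack pocket 1 (1 is farthest from the bay), 8 mm above the worktop; the pocket is 48 mm square and 32 mm deep, centres 58 mm apart; rack axes
- pocket_2 (a point): centre of the floor of rack pocket 2 (1 is farthest from the bay), 8 mm above the worktop; the pocket is 48 mm square and 32 mm deep, centres 58 mm apart; rack axes
- pocket_3 (a point): centre of the floor of rack pocket 3 (1 is farthest from the bay), 8 mm above the worktop; the pocket is 48 mm square and 32 mm deep, centres 58 mm apart; rack axes
- pocket_4 (a point): centre of the floor of rack pocket 4 (1 is farthest from the bay), 8 mm above the worktop; the pocket is 48 mm square and 32 mm deep, centres 58 mm apart; rack axes
- tin_a_mid (a point): centre (half-way up, 42.5 mm) of a closed square refill tin, 60 x 60 x 85 mm, white body, pale wooden lid that does not come off; z up, x and y square to its sides. Three tins are present and look the same: exactly one, which can be any of them, is full (about 0.62 kg, 0.55 to 0.69), the others are empty (about 0.15 kg, 0.13 to 0.17). None if absent
- tin_b_mid (a point): centre (half-way up, 42.5 mm) of a closed square refill tin, 60 x 60 x 85 mm, white body, pale wooden lid that does not come off; z up, x and y square to its sides. Three tins are present and look the same: exactly one, which can be any of them, is full (about 0.62 kg, 0.55 to 0.69), the others are empty (about 0.15 kg, 0.13 to 0.17). None if absent
- tin_c_mid (a point): centre (half-way up, 42.5 mm) of a closed square refill tin, 60 x 60 x 85 mm, white body, pale wooden lid that does not come off; z up, x and y square to its sides. Three tins are present and look the same: exactly one, which can be any of them, is full (about 0.62 kg, 0.55 to 0.69), the others are empty (about 0.15 kg, 0.13 to 0.17). None if absent
- tin_d_mid (a point): centre (half-way up, 42.5 mm) of a closed square refill tin, 60 x 60 x 85 mm, white body, pale wooden lid that does not come off; z up, x and y square to its sides. Three tins are present and look the same: exactly one, which can be any of them, is full (about 0.62 kg, 0.55 to 0.69), the others are empty (about 0.15 kg, 0.13 to 0.17). None if absent
- tin_e_mid (a point): centre (half-way up, 42.5 mm) of a closed square refill tin, 60 x 60 x 85 mm, white body, pale wooden lid that does not come off; z up, x and y square to its sides. Three tins are present and look the same: exactly one, which can be any of them, is full (about 0.62 kg, 0.55 to 0.69), the others are empty (about 0.15 kg, 0.13 to 0.17). None if absent
- tin_f_mid (a point): centre (half-way up, 42.5 mm) of a closed square refill tin, 60 x 60 x 85 mm, white body, pale wooden lid that does not come off; z up, x and y square to its sides. Three tins are present and look the same: exactly one, which can be any of them, is full (about 0.62 kg, 0.55 to 0.69), the others are empty (about 0.15 kg, 0.13 to 0.17). None if absent
- jar_1_mid (a point): centre (half-way up, 52.5 mm) of a round spice jar with dark cap, 41 mm across, 105 mm high, 0.11 kg, standing loose on the right of the worktop; z up. Three or four are present; look-alikes against the back wall are fixed and no part of the job; None if absent
- jar_2_mid (a point): centre (half-way up, 52.5 mm) of a round spice jar with dark cap, 41 mm across, 105 mm high, 0.11 kg, standing loose on the right of the worktop; z up. Three or four are present; look-alikes against the back wall are fixed and no part of the job; None if absent
- jar_3_mid (a point): centre (half-way up, 52.5 mm) of a round spice jar with dark cap, 41 mm across, 105 mm high, 0.11 kg, standing loose on the right of the worktop; z up. Three or four are present; look-alikes against the back wall are fixed and no part of the job; None if absent
- jar_4_mid (a point): centre (half-way up, 52.5 mm) of a round spice jar with dark cap, 41 mm across, 105 mm high, 0.11 kg, standing loose on the right of the worktop; z up. Three or four are present; look-alikes against the back wall are fixed and no part of the job; None if absent
- garlic_at (a point): a garlic bulb (60 x 57 x 58 mm) between tins and jars, loose, not part of the job; a point near its bottom centre
- candle_at (a point): a small tea light (38 mm across, 15 mm high) near the tins, loose, not part of the job; a point near its bottom centre
Mind the look-alikes: they are no part of the job. Leave any purple look-alike of the part that bears jar_4_mid alone.

How it is judged:
By the outcome, as a careful person would: the job done as asked, in the order asked, and still so for the second after the job is handed in, with the robot touching nothing.
Of tin_a, tin_d only 1 to 1 are there at a start; the rules pass over those that are not, and their reading is None.
Of tin_b, tin_e only 1 to 1 are there at a start; the rules pass over those that are not, and their reading is None.
Of tin_c, tin_f only 1 to 1 are there at a start; the rules pass over those that are not, and their reading is None.
Of jar_1, jar_2, jar_3, jar_4 only 3 to 4 are there at a start; the rules pass over those that are not, and their reading is None.
At some moment in a run one of tin_a, tin_b, tin_c, tin_d, tin_e, tin_f may be knocked a few centimetres aside while the robot is not near it.
It also fails if it takes over 208 s, if anything falls off the work surface, if the arm or the gripper's body presses on something with over 40 N, if the wrist force passes 120 N, or if a joint passes its speed limit or range.

ROBOT

A 6-joint arm with a two-finger parallel gripper is mounted at the origin on a cart in front of the work surface, level with it; the furniture and walls round the work are solid. World frame = base frame: x ahead of the robot, y to its left, z up, the work surface at z = 0. Lengths are in m, angles in rad, forces in N, time in s.
With the tool pointing down it reaches from about 0.25 to 0.775 m from the base axis. Payload 4 kg.
Tool frame: the origin (TCP) lies on the centre line of the jaws, within the pads' length; the fingertips stand 17 mm ahead of it and the grasp point (between the pads) lies 2 mm behind it; z points along the fingers, y is the line along which they close (so a half turn about z gives the same grasp; the last joint's range is limited). The gripper opens to 94 mm and grips with 3 to 60 N. Pads are 16 mm wide; open, the fingers measure 119 mm over their backs; the gripper's body (75 mm by 177 mm) begins 78 mm behind the grasp point.
Start: joints at [-0.103, 0.087, 1.371, -0, 1.684, -0.103], TCP at [0.55, -0, 0.223] pointing down, gripper open.
Joint ranges: [-3.1, 3.1], [-0.76, 2.03], [0.27, 2.55], [-1.08, 4.22], [0.17, 2.65], [-2.57, 2.57]. Speed limits (rad/s): [2.79, 2.79, 3.14, 3.14, 3.14, 3.14].

INTERFACE

Orientations are given as [roll, pitch, yaw] about the fixed x, y, z axes, in that order (R = Rz(yaw) Ry(pitch) Rx(roll)).
In Python, from bench import robot gives the robot as it stands.
- The arm moves only by the tool servo_tool, never from a script. Its argument "plan" is a list of rows, each a list of 7 numbers: the shift along the tool's x, y, z normalised to -1 to 1, where 1 is 0.1 m, then the turn, a rotation vector about the tool's x, y, z normalised to -1 to 1, where 1 is pi/2 rad, then the finger opening in mm, from 0 to 94. In form: [[x, y, z, ax, ay, az, gripper], ...]. A call has 1 to 12 rows; each row is the pose to reach, as a shift and turn from the pose commanded when the call began, along the tool's axes at that moment; what a row does not reach only later rows make up. A row lasts 1/12 s, in which the tool goes at most 41.7 mm and 7.16 degrees, less where a joint would pass 70% of its speed; a pose out of reach is approached as far as the arm can. A call with a number of a shift or a turn outside -1 to 1 is refused whole. A call with a gripper value outside its range is refused whole. The fingers move at their own pace and stop on an object; the grip force is fixed at half the most. Time passes only in rows, so rows that repeat a pose let the fingers close. It gives the time, the measured TCP pose, the force, the opening and the grip force at its end, in the units of the state.
- robot.get_obs(): the state, without advancing time (a new reading comes with each control period).
- robot.snapshot(name): name is "scene" or "side" or "wrist"; returns the picture (400x640x3 uint8, red, green, blue); there is no depth.
- robot.camera_params(name): a dict with "camera_matrix" (3x3 intrinsics, pixels), "rvec" (rotation vector, rad) and "tvec" (3), from world to camera coordinates, as OpenCV has them; the wrist camera has in their place "tool_from_camera" (4x4, takes a point from camera to tool coordinates, whose origin is the TCP and whose axes are the flange's). Camera axes: x right, y down, z forward; pixel columns grow to the right and rows downward; lengths in m; the calibration is good to about 2 mm. A picture is of the moment at which its call begins: read the wrist's pose just before it. camera_params takes no time and is no camera call.
- robot.close_job(): hands the job in; it is judged then, once.
Trained networks look in the newest picture that a camera, given by its name, has taken for a name from the list of things; names that differ only in an ending like _2 or _b are one class to them, and where a whole thing is asked for, a point or a joint stands for the part that bears it (a point fixed in the world has none). Each returns a list of dicts, best first, with "conf" (0 to 1); they miss things now and then, are a little off and sometimes report something else, mostly with a low value. They report only what shows in the picture. A call takes as long as a camera call. They do not tell look-alikes from the thing itself.
- robot.find_in(thing, camera): "extent" ([centre column, centre row, width, height] in pixels, round what is visible of it).
The state is a dict: "time": time; "joint_positions": joint angles; "qvel": joint speeds; "joint_torque": joint torques, N m; "tool_pos": TCP position; "ee_rot": TCP orientation; "wrist_force": force on the tool from outside, world axes, zero at the start; "wrist_torque": the same for the moment, N m; "width": finger opening in m; "finger_force": force on a finger pad.
Only numpy, scipy, OpenCV 4.12 (cv2) and the standard library are available. Lean on these libraries where they do the work, as an engineer would, in place of code of your own. Each camera call takes 0.05 s, during which the arm holds its last target. There are 200 camera calls.

## Working session

There is one attempt and no reset: what is moved stays moved. The work goes in short steps, Python scripts to look and compute and a tool call to move; the robot and the scene stay as the last step left them, time stands still between calls to the robot, and variables do not carry over. Pictures are saved under pics/ and viewed, at most 14 in all, crops included, and the job is handed in when it is done.

Besides the shell and the picture viewer there is one more tool, called after "Call:" in YAML: its name, and indented under it one key for each argument. servo_tool: Moves the arm, as the interface text tells. Scaled input: -1 to 1 covers 0.1 m each way for a shift and pi/2 rad each way for a turn. Its arguments: {"type":"object","properties":{"plan":{"type":"array","items":{"type":"array","items":{"type":"number"}}}},"required":["plan"]}

```bash
mkdir -p pics; ls; cat > h.py <<'E'
import numpy as np, cv2
from bench import robot
def snap(cam,name):
    im=robot.snapshot(cam); cv2.imwrite(f'pics/{name}.png',cv2.cvtColor(np.asarray(im),cv2.COLOR_RGB2BGR)); return im
def cam(c,obs=None):
    p=robot.camera_params(c); K=np.array(p['camera_matrix'])
    if c=='wrist':
        from scipy.spatial.transform import Rotation as R
        o=obs or robot.get_obs(); T=np.eye(4); T[:3,:3]=R.from_euler('xyz',o['ee_rot']).as_matrix(); T[:3,3]=o['tool_pos']
        M=np.linalg.inv(T@np.array(p['tool_from_camera'])); return K,M[:3,:3],M[:3,3]
    return K,cv2.Rodrigues(np.array(p['rvec'],float))[0],np.array(p['tvec'],float).ravel()
def proj(c,X,obs=None):
    K,R,t=cam(c,obs); q=(K@(R@np.atleast_2d(X).T+t[:,None])).T; return q[:,:2]/q[:,2:]
def pix2plane(c,uv,z,obs=None):
    K,R,t=cam(c,obs); d=R.T@np.linalg.solve(K,np.array([*uv,1.])); o=-R.T@t
    return o+d*(z-o[2])/d[2]
E
python3 - <<'E'
from h import *
o=robot.get_obs(); print(o)
for c in('scene','side','wrist'): snap(c,c+'0')
for c in('scene','side'):
    K,R,t=cam(c); print(c,K.tolist(),-R.T@t,R[2])
print(robot.camera_params('wrist'))
for th in('tin_a_mid','jar_1_mid','garlic_at','candle_at','rack'):
    for c in('scene','side'):
        print(th,c,[(np.round(d['extent']).tolist(),round(d['conf'],2)) for d in robot.find_in(th,c)])
E
```

```text
pics
{'time': 0.0, 'joint_positions': array([-1.03065465e-01,  8.79142852e-02,  1.37221728e+00, -5.84036175e-06,
        1.68357933e+00, -1.03097126e-01]), 'qvel': array([ 5.27460568e-04,  7.02311119e-05,  5.39129801e-04,  1.95835976e-03,
       -1.55097416e-03,  7.13211111e-04]), 'joint_torque': array([ 1.28542815e-03, -3.40182602e+01, -3.02423716e+01,  7.18220207e-02,
        3.29729996e-02, -1.13141955e-04]), 'tool_pos': array([5.49502385e-01, 6.38978274e-05, 2.21345139e-01]), 'ee_rot': array([-3.13948507e+00, -2.12223552e-04,  1.57082711e+00]), 'wrist_force': array([-0.29175887, -0.14197103, -0.24629657]), 'wrist_torque': array([-0.0175218 , -0.00631745,  0.04076812]), 'finger_force': 0.0, 'width': 0.09362937218602645}
scene [[485.417703780209, 0.0, 321.1687954817525], [0.0, 485.417703780209, 204.97115708640212], [0.0, 0.0, 1.0]] [-0.48684735 -0.83818092  0.8247866 ] [ 0.67971316  0.53612895 -0.50055546]
side [[439.2394040492086, 0.0, 320.45063849917983], [0.0, 439.2394040492086, 195.77291908912565], [0.0, 0.0, 1.0]] [0.17110257 0.90114425 0.51648501] [ 0.35231326 -0.84410841 -0.
[... 465 characters left out ...]
[ 0.00000000e+00,  0.00000000e+00,  0.00000000e+00,
         1.00000000e+00]])}
tin_a_mid scene [([354.0, 204.0, 88.0, 42.0], 0.7)]
tin_a_mid side [([279.0, 207.0, 77.0, 66.0], 0.31)]
jar_1_mid scene [([438.0, 250.0, 17.0, 41.0], 0.86), ([372.0, 234.0, 20.0, 13.0], 0.33)]
jar_1_mid side [([367.0, 156.0, 10.0, 30.0], 0.78), ([323.0, 215.0, 31.0, 40.0], 0.19)]
garlic_at scene [([371.0, 236.0, 15.0, 16.0], 0.63)]
garlic_at side [([342.0, 188.0, 14.0, 17.0], 0.75)]
candle_at scene [([260.0, 214.0, 13.0, 8.0], 0.45)]
candle_at side [([330.0, 264.0, 18.0, 13.0], 0.49), ([389.0, 170.0, 16.0, 33.0], 0.16)]
rack scene [([358.0, 203.0, 92.0, 40.0], 0.95)]
rack side [([276.0, 207.0, 73.0, 61.0], 0.94)]
```

```bash
python3 - <<'E'
import cv2
im=cv2.imread('pics/scene0.png'); cv2.imwrite('pics/scene0c.png',cv2.resize(im[120:345,180:480],None,fx=2.66,fy=2.66,interpolation=cv2.INTER_CUBIC))
im=cv2.imread('pics/side0.png'); cv2.imwrite('pics/side0c.png',cv2.resize(im[110:335,190:490],None,fx=2.66,fy=2.66,interpolation=cv2.INTER_CUBIC))
E
```

```text
(no output)
```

View pics/scene0c.png

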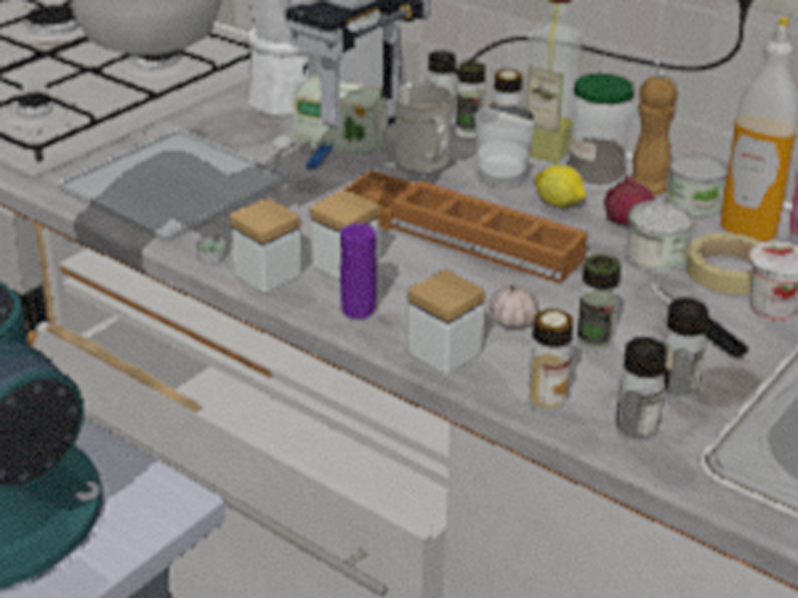

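View pics/side0c.png

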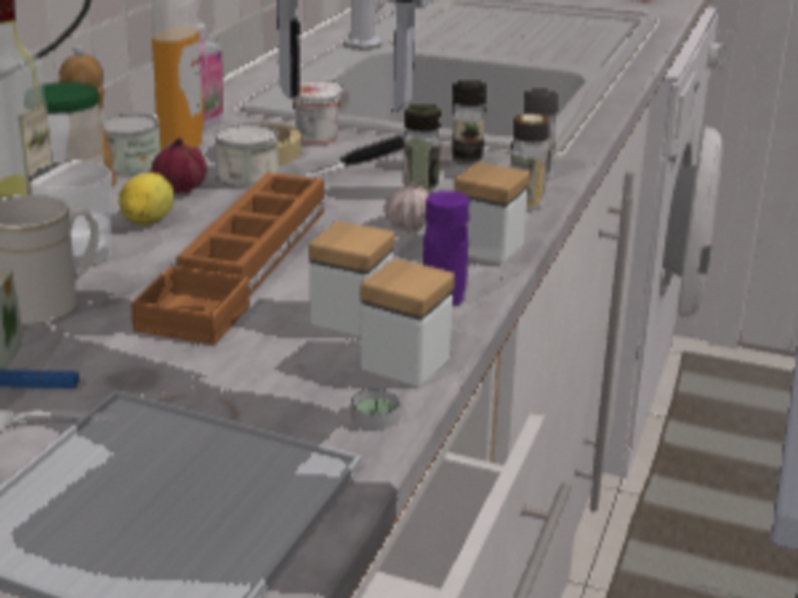

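View pics/wrist0.png

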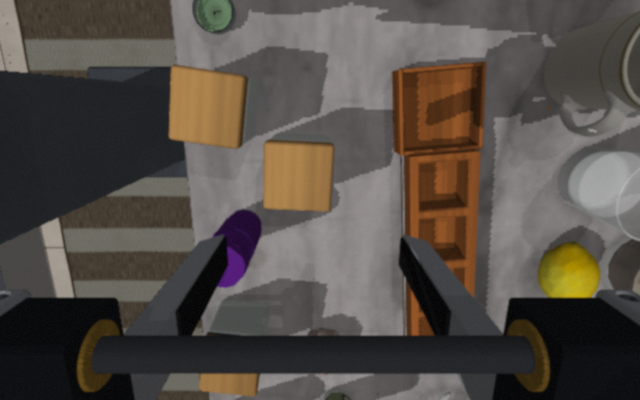

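The scene crop shows three tins at (266,245), (345,232) and (446,320). It also shows four dark-capped jars at (599,300), (552,357), (686,345) and (641,388), and the purple look-alike at (358,270), which I'll leave alone. The side view agrees. In the wrist image, two lids show at (208,107) and (299,176), and the bay is at (440,108).

```bash
cat >> h.py <<'E'
def rects(c,z,lo,hi,amin=600,amax=20000,obs=None,im=None):
    im=np.asarray(robot.snapshot(c) if im is None else im); hsv=cv2.cvtColor(im,cv2.COLOR_RGB2HSV)
    m=cv2.morphologyEx(cv2.inRange(hsv,np.array(lo),np.array(hi)),cv2.MORPH_OPEN,np.ones((3,3)))
    out=[]
    for k in cv2.findContours(m,cv2.RETR_EXTERNAL,cv2.CHAIN_APPROX_NONE)[0]:
        if not amin<cv2.contourArea(k)<amax: continue
        W=np.array([pix2plane(c,p,z,obs)[:2] for p in k[:,0].astype(float)])
        (x,y),(w,h),a=cv2.minAreaRect((W*1000).astype(np.float32))
        out.append((np.round([x,y]).tolist(),np.round([w,h],1).tolist(),round(((a+45)%90)-45,1),k[:,0].mean(0).round().tolist()))
    return out
E
python3 - <<'E'
from h import *
im=cv2.cvtColor(cv2.imread('pics/wrist0.png'),cv2.COLOR_BGR2RGB)
hsv=cv2.cvtColor(im,cv2.COLOR_RGB2HSV)
for p in((208,107),(299,176),(230,380),(440,75),(432,154),(479,110)): print(p,hsv[p[1],p[0]])
print('lids',rects('wrist',.085,[10,70,120],[22,190,255],im=im))
print('rack',rects('wrist',.03,[3,130,50],[14,255,255],im=im,amax=1e5))
f=lambda x,y:(x/2.66+180,y/2.66+120)
g=lambda x,y:(x/2.66+190,y/2.66+110)
for n,p,z in(('tinA',(266,219),.085),('tinB',(345,210),.085),('tinC',(446,295),.085),('j1',(603,262),.105),('j2',(553,319),.105),('j3',(687,307),.105),('j4',(644,346),.105),('purple',(358,230),.105),('garlic',(515,325),0),('candle',(210,255),0),('trayL',(65,183),.01),('trayT',(180,133),.01)): print(n,pix2plane('scene',f(*p),z).round(3))
for n,p,z in(('tray',(118,397),.01),('trayr',(357,458),.01),('j',(422,110),.105),('j',(530,120),.105),('j',(470,87),.105),('j',(541,96),.105),('candle',(375,420),0)): print(n,pix2plane('side',g(*p),z).round(3))
E
```

```text
(208, 107) [ 17 146 169]
(299, 176) [ 17 142 172]
(230, 380) [ 17 141 155]
(440, 75) [ 13 182 119]
(432, 154) [ 13 182  80]
(479, 110) [ 13 189  50]
lids [([462.0, -201.0], [26.3, 58.4], -0.1, [228.0, 383.0]), ([667.0, -30.0], [58.7, 132.6], 4.7, [450.0, 218.0]), ([537.0, 16.0], [58.4, 58.0], -2.9, [297.0, 176.0]), ([462.0, 74.0], [59.3, 57.3], -8.3, [204.0, 107.0])]Traceback (most recent call last):
  File "<stdin>", line 6, in <module>
  File "h.py", line 23, in rects
    W=np.array([pix2plane(c,p,z,obs)[:2] for p in k[:,0].astype(float)])
                ~~~~~~~~~^^^^^^^^^^^
  File "h.py", line 15, in pix2plane
    K,R,t=cam(c,obs); d=R.T@np.linalg.solve(K,np.array([*uv,1.])); o=-R.T@t
          ~~~^^^^^^^
  File "h.py", line 9, in cam
    o=obs or robot.get_obs(); T=np.eye(4); T[:3,:3]=R.from_euler('xyz',o['ee_rot']).as_matrix(); T[:3,3]=o['tool_pos']
             ~~~~~~~~~~~~~^^
ValueError: time passes only in moves, steps and waits
```

```bash
sed -i 's/    im=np.asarray(robot.snapshot(c) if im is None else im); hsv/    obs=obs or robot.get_obs(); im=np.asarray(robot.snapshot(c) if im is None else im); hsv/' h.py
python3 - <<'E'
from h import *
im=snap('wrist','w1')
o=robot.get_obs()
print('lids',rects('wrist',.085,[15,110,120],[20,170,255],im=im,obs=o))
print('rack',rects('wrist',.035,[8,150,30],[14,255,255],im=im,amax=1e5,obs=o))
f=lambda x,y:(x/2.66+180,y/2.66+120)
g=lambda x,y:(x/2.66+190,y/2.66+110)
for n,p,z in(('tinA',(266,219),.085),('tinB',(345,210),.085),('tinC',(446,295),.085),('j1',(603,262),.105),('j2',(553,319),.105),('j3',(687,307),.105),('j4',(644,346),.105),('purple',(358,230),.105),('garlic',(515,325),0),('candle',(210,255),0),('trayL',(65,183),.01),('trayT',(180,133),.01)): print(n,pix2plane('scene',f(*p),z).round(3))
for n,p,z in(('tray',(118,397),.01),('trayr',(357,458),.01),('j',(422,110),.105),('j',(530,120),.105),('j',(470,87),.105),('j',(541,96),.105),('candle',(375,420),0)): print(n,pix2plane('side',g(*p),z).round(3))
E
```

```text
lids [([462.0, -199.0], [25.4, 56.2], -5.1, [227.0, 383.0]), ([536.0, 16.0], [58.0, 57.2], -2.6, [296.0, 176.0]), ([462.0, 74.0], [58.4, 57.2], -8.3, [204.0, 106.0])]
rack [([669.0, -146.0], [29.6, 69.6], 6.5, [415.0, 313.0]), ([675.0, -8.0], [84.9, 237.1], 4.5, [443.0, 163.0])]
tinA [0.451 0.063 0.085]
tinB [0.525 0.005 0.085]
tinC [ 0.451 -0.193  0.085]
j1 [ 0.582 -0.304  0.105]
j2 [ 0.456 -0.319  0.105]
j3 [ 0.559 -0.413  0.105]
j4 [ 0.471 -0.412  0.105]
purple [ 0.472 -0.058  0.105]
garlic [ 0.557 -0.216  0.   ]
candle [0.451 0.16  0.   ]
trayL [0.451 0.43  0.01 ]
trayT [0.654 0.42  0.01 ]
tray [0.652 0.228 0.01 ]
trayr [0.442 0.23  0.01 ]
j [ 0.58  -0.297  0.105]
j [ 0.459 -0.311  0.105]
j [ 0.557 -0.404  0.105]
j [ 0.469 -0.403  0.105]
candle [0.454 0.163 0.   ]
```

Call:
servo_tool:
  plan:
    - [-0.4, 0, -0.3, 0, 0, 0, 94]
    - [-0.8, 0, -0.6, 0, 0, 0, 94]
    - [-1, 0, -0.8, 0, 0, 0, 94]
    - [-1, 0, -0.8, 0, 0, 0, 94]
    - [-1, 0, -0.8, 0, 0, 0, 94]

```text
time: 1.12
tool_pos: [0.5508, -0.1017, 0.3048]
ee_rot: [3.137, 0.001, 1.568]
wrist_force: [0.5, 0.2, 0.8]
width: 0.094
finger_force: 0.0
```

Call:
servo_tool:
  plan:
    - [-0.4, 0, 0, 0, 0, 0, 94]
    - [-0.8, 0, 0, 0, 0, 0, 94]
    - [-1, 0, 0, 0, 0, 0, 94]
    - [-1, 0, 0, 0, 0, 0, 94]
    - [-1, 0, 0, 0, 0, 0, 94]
    - [-1, 0, 0, 0, 0, 0, 94]
    - [-1, 0, 0, 0, 0, 0, 94]

```text
time: 1.7
tool_pos: [0.5501, -0.1981, 0.3021]
ee_rot: [-3.141, -0.001, 1.573]
wrist_force: [0.3, 0.4, -0.2]
width: 0.0942
finger_force: 0.0
```

```bash
python3 - <<'E'
from h import *
o=robot.get_obs(); im=snap('wrist','w2')
print(o['time'],o['tool_pos'],o['ee_rot'],o['qvel'].round(3),o['wrist_force'])
print('lids',rects('wrist',.085,[15,110,120],[20,170,255],im=im,obs=o))
print('rack',rects('wrist',.035,[8,150,30],[14,255,255],im=im,amax=1e5,obs=o))
E
```

```text
1.7 [ 0.5501341  -0.19805044  0.30212024] [-3.14115916e+00 -9.81975760e-04  1.57322125e+00] [ 0.002 -0.006 -0.007 -0.005 -0.001 -0.002] [ 0.27776591  0.35796776 -0.15951035]
lids [([464.0, -184.0], [57.5, 57.1], -7.0, [232.0, 162.0])]
rack [([688.0, -109.0], [72.3, 197.3], 4.8, [432.0, 85.0])]
```

View pics/w2.png

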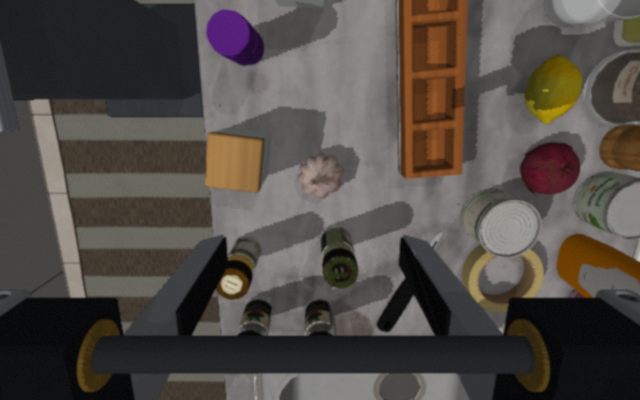

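The wrist view shows tin C's lid at (234,162) with the garlic next to it at (320,175), and the rack's near-right end at (432,175). The jars are at (340,270), (232,285), (257,315) and (320,318), and the purple look-alike is at (235,35).

```bash
cat > fitrack.py <<'E'
from h import *
from scipy.optimize import minimize
O1={'tool_pos':[.549502,.000064,.221345],'ee_rot':[-3.139485,-.000212,1.570827]}
O2={'tool_pos':[.550134,-.19805,.30212],'ee_rot':[-3.141159,-.000982,1.573221]}
data=[]
for n,o in(('w1',O1),('w2',O2)):
    h=cv2.cvtColor(cv2.imread(f'pics/{n}.png'),cv2.COLOR_BGR2HSV)
    m=cv2.inRange(h,np.array([5,140,20]),np.array([16,255,255])); m[225:]=0; m[:,:370]=0; m[:,510:]=0
    m=cv2.morphologyEx(m,cv2.MORPH_OPEN,np.ones((3,3))); m=cv2.morphologyEx(m,cv2.MORPH_CLOSE,np.ones((9,9)))
    data.append((m,cam('wrist',o)))
def box(x0,x1,y0,y1,h): return np.array([[x,y,z] for x in(x0,x1) for y in(y0,y1) for z in(0,h)],float)
B=[box(-.034,.034,-.161,.077,.04),box(-.041,.041,.079,.161,.03)]
def cost(p):
    c,s=np.cos(p[2]),np.sin(p[2]); Rz=np.array([[c,-s,0],[s,c,0],[0,0,1]]); v=0
    for m,(K,R,t) in data:
        d=np.zeros_like(m)
        for b in B:
            q=(K@(R@(b@Rz.T+[p[0],p[1],0]).T+t[:,None])).T; q=q[:,:2]/q[:,2:]
            cv2.fillConvexPoly(d,cv2.convexHull((q*16).round().astype(np.int32)),255,shift=4)
        d[225:]=0
        v+=np.count_nonzero(d!=m)
    return v
best=min((minimize(cost,[x,y,a],method='Nelder-Mead',options=dict(initial_simplex=[[x,y,a],[x+.01,y,a],[x,y+.01,a],[x,y,a+.03]],xatol=1e-4)) for x in(.675,.69) for y in(-.05,-.07) for a in(.06,.09)),key=lambda r:r.fun)
print(best.x.round(4),best.fun,[np.count_nonzero(m) for m,_ in data])
p=best.x;c,s=np.cos(p[2]),np.sin(p[2])
for n,y in(('bay',.12),('p4',.045),('p3',-.013),('p2',-.071),('p1',-.129)): print(n,round(p[0]-s*y,4),round(p[1]+c*y,4))
E
python3 fitrack.py
```

```text
[ 0.683  -0.0496  0.0945] 2014.0 [np.int64(12968), np.int64(11159)]
bay 0.6717 0.0699
p4 0.6787 -0.0048
p3 0.6842 -0.0625
p2 0.6897 -0.1203
p1 0.6952 -0.178
```

Call:
servo_tool:
  plan:
    - [0.05, -0.4, 0.2, 0, 0, 0.04, 76]
    - [0.1, -0.8, 0.5, 0, 0, 0.078, 76]
    - [0.14, -0.86, 0.8, 0, 0, 0.078, 76]
    - [0.14, -0.86, 1, 0, 0, 0.078, 76]
    - [0.14, -0.86, 1, 0, 0, 0.078, 76]
    - [0.14, -0.86, 1, 0, 0, 0.078, 76]

```text
time: 2.25
tool_pos: [0.4637, -0.1849, 0.2022]
ee_rot: [-3.141, -0.001, 1.45]
wrist_force: [-0.2, -0.5, 0.8]
width: 0.0757
finger_force: 0.0
```

Call:
servo_tool:
  plan:
    - [0, 0, 0.3, 0, 0, 0, 76]
    - [0, 0, 0.6, 0, 0, 0, 76]
    - [0, 0, 0.7, 0, 0, 0, 76]
    - [0, 0, 0.7, 0, 0, 0, 76]
    - [0, 0, 0.7, 0, 0, 0, 76]
    - [0, 0, 0.7, 0, 0, 0, 76]

```text
time: 2.75
tool_pos: [0.4658, -0.1867, 0.1353]
ee_rot: [3.137, 0.002, 1.449]
wrist_force: [0.2, -0.7, -0.3]
width: 0.0761
finger_force: 0.0
```

```bash
python3 - <<'E'
from h import *
o=robot.get_obs(); im=snap('wrist','w3')
print(o['time'],o['tool_pos'],o['ee_rot'],o['wrist_force'])
print('lids',rects('wrist',.085,[15,110,120],[20,170,255],im=im,obs=o))
E
```

```text
2.75 [ 0.46580272 -0.1867482   0.13530392] [3.13717715e+00 1.65465507e-03 1.44859954e+00] [ 0.24844531 -0.69881556 -0.32679437]
lids [([464.0, -183.0], [56.5, 57.2], -7.1, [304.0, 226.0])]
```

View pics/w3.png

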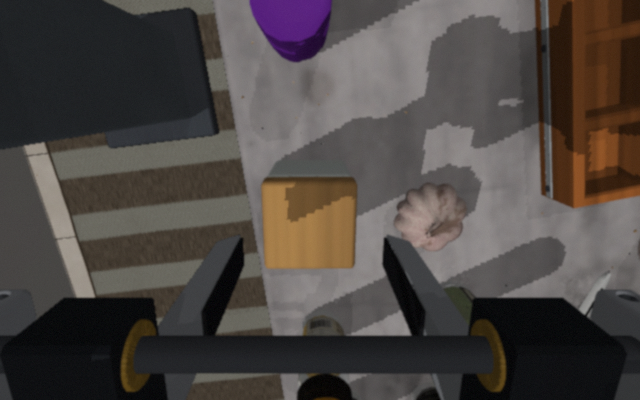

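Call:
servo_tool:
  plan:
    - [0, -0.01, 0.25, 0, 0, 0, 76]
    - [0, -0.01, 0.5, 0, 0, 0, 76]
    - [0, -0.01, 0.7, 0, 0, 0, 76]
    - [0, -0.01, 0.77, 0, 0, 0, 76]
    - [0, -0.01, 0.77, 0, 0, 0, 76]
    - [0, -0.01, 0.77, 0, 0, 0, 50]
    - [0, -0.01, 0.77, 0, 0, 0, 50]
    - [0, -0.01, 0.77, 0, 0, 0, 50]
    - [0, -0.01, 0.77, 0, 0, 0, 50]
    - [0, -0.01, 0.77, 0, 0, 0, 50]
    - [0, -0.01, 0.77, 0, 0, 0, 50]

```text
time: 3.72
tool_pos: [0.4642, -0.1866, 0.0576]
ee_rot: [3.138, 0.002, 1.448]
wrist_force: [-0.8, 0.3, 5.9]
width: 0.0598
finger_force: 30.0
```

Call:
servo_tool:
  plan:
    - [0, 0, -0.1, 0, 0, 0, 50]
    - [0, 0, -0.3, 0, 0, 0, 50]
    - [0, 0, -0.5, 0, 0, 0, 50]
    - [0, 0, -0.6, 0, 0, 0, 50]
    - [0, 0, -0.6, 0, 0, 0, 50]
    - [0, 0, -0.6, 0, 0, 0, 50]
    - [0, 0, -0.6, 0, 0, 0, 50]
    - [0, 0, -0.6, 0, 0, 0, 50]
    - [0, 0, -0.6, 0, 0, 0, 50]

```text
time: 4.47
tool_pos: [0.4623, -0.1855, 0.114]
ee_rot: [-3.139, -0.001, 1.448]
wrist_force: [-0.1, -1.1, -2.1]
width: 0.0599
finger_force: 30.0
```

Call:
servo_tool:
  plan:
    - [0, 0, 0, 0, 0, 0, 50]
    - [0, 0, 0, 0, 0, 0, 50]

```text
time: 4.63
tool_pos: [0.4627, -0.1857, 0.1148]
ee_rot: [-3.14, -0.0, 1.448]
wrist_force: [-0.7, 1.9, -1.4]
width: 0.0597
finger_force: 30.0
```

Lifted weight is about 1.5–2 N, so tin C is empty. I'll set it back down and check tin B next.

Call:
servo_tool:
  plan:
    - [0, 0, 0.3, 0, 0, 0, 50]
    - [0, 0, 0.5, 0, 0, 0, 50]
    - [0, 0, 0.59, 0, 0, 0, 50]
    - [0, 0, 0.59, 0, 0, 0, 50]
    - [0, 0, 0.59, 0, 0, 0, 50]
    - [0, 0, 0.59, 0, 0, 0, 76]
    - [0, 0, 0.59, 0, 0, 0, 76]
    - [0, 0, 0.59, 0, 0, 0, 76]
    - [0, 0, 0.3, 0, 0, 0, 76]
    - [0, 0, -0.05, 0, 0, 0, 76]
    - [0, 0, -0.4, 0, 0, 0, 76]
    - [0, 0, -0.4, 0, 0, 0, 76]

```text
time: 5.63
tool_pos: [0.4669, -0.1879, 0.164]
ee_rot: [3.127, 0.005, 1.448]
wrist_force: [0.8, -0.7, 1.3]
width: 0.0758
finger_force: 0.0
```

Call:
servo_tool:
  plan:
    - [0.35, 0.08, 0, 0, 0, 0, 76]
    - [0.7, 0.16, 0, 0, 0, 0, 76]
    - [1, 0.23, 0, 0, 0, 0, 76]
    - [1, 0.23, 0, 0, 0, 0, 76]

```text
time: 5.97
tool_pos: [0.4993, -0.0851, 0.1554]
ee_rot: [3.141, -0.003, 1.453]
wrist_force: [-0.2, 1.0, -0.4]
width: 0.0763
finger_force: 0.0
```

Call:
servo_tool:
  plan:
    - [0.35, 0.08, 0, 0, 0, -0.049, 76]
    - [0.7, 0.16, 0, 0, 0, -0.049, 76]
    - [1, 0.24, 0, 0, 0, -0.049, 76]
    - [1, 0.24, 0, 0, 0, -0.049, 76]
    - [1, 0.24, 0, 0, 0, -0.049, 76]
    - [1, 0.24, 0, 0, 0, -0.049, 76]

```text
time: 6.47
tool_pos: [0.5339, 0.006, 0.1552]
ee_rot: [-3.141, 0.001, 1.525]
wrist_force: [-0.3, 0.5, 0.6]
width: 0.0758
finger_force: 0.0
```

```bash
cat >> h.py <<'E'
LO,HI=[15,110,90],[20,170,255]
def look(name):
    o=robot.get_obs(); im=snap('wrist',name); print('t %.2f'%o['time'],o['tool_pos'].round(4),'yaw %.1f'%np.degrees(o['ee_rot'][2]),'F',o['wrist_force'].round(1))
    for r in rects('wrist',.085,LO,HI,im=im,obs=o): print(r)
    return o,im
def go(cur,yaw,tgt,tyaw):
    "tool-frame shift (units) from commanded cur/yaw(deg) to tgt"
    a=np.radians(yaw); d=np.subtract(tgt,cur); c,s=np.cos(a),np.sin(a)
    print('shift',np.round(np.array([c*d[0]+s*d[1],s*d[0]-c*d[1],-d[2]])*10,3),'az',round((yaw-tyaw)/90,3))
E
python3 - <<'E'
from h import *
o,im=look('w4')
go(o['tool_pos'],np.degrees(o['ee_rot'][2]),[.536,.016,.056],87.4)
E
```

```text
t 6.47 [0.5339 0.006  0.1552] yaw 87.4 F [-0.3  0.5  0.6]
([536.0, 17.0], [58.4, 58.1], -2.8, [315.0, 203.0])
([463.0, 74.0], [58.9, 58.6], -8.2, [196.0, 123.0])
shift [0.101 0.017 0.992] az -0.0
```

Call:
servo_tool:
  plan:
    - [0.1, 0.02, 0.2, 0, 0, 0, 76]
    - [0.1, 0.02, 0.5, 0, 0, 0, 76]
    - [0.1, 0.02, 0.8, 0, 0, 0, 76]
    - [0.1, 0.02, 0.99, 0, 0, 0, 76]
    - [0.1, 0.02, 0.99, 0, 0, 0, 76]
    - [0.1, 0.02, 0.99, 0, 0, 0, 50]
    - [0.1, 0.02, 0.99, 0, 0, 0, 50]
    - [0.1, 0.02, 0.99, 0, 0, 0, 50]
    - [0.1, 0.02, 0.99, 0, 0, 0, 50]
    - [0.1, 0.02, 0.99, 0, 0, 0, 50]
    - [0.1, 0.02, 0.99, 0, 0, 0, 50]

```text
time: 7.43
tool_pos: [0.5379, 0.0162, 0.0587]
ee_rot: [3.138, 0.001, 1.525]
wrist_force: [-1.8, -2.3, 6.2]
width: 0.0601
finger_force: 30.0
```

Call:
servo_tool:
  plan:
    - [0, 0, -0.1, 0, 0, 0, 50]
    - [0, 0, -0.3, 0, 0, 0, 50]
    - [0, 0, -0.5, 0, 0, 0, 50]
    - [0, 0, -0.6, 0, 0, 0, 50]
    - [0, 0, -0.6, 0, 0, 0, 50]
    - [0, 0, -0.6, 0, 0, 0, 50]
    - [0, 0, -0.6, 0, 0, 0, 50]
    - [0, 0, -0.6, 0, 0, 0, 50]
    - [0, 0, -0.6, 0, 0, 0, 50]

```text
time: 8.18
tool_pos: [0.5357, 0.0169, 0.115]
ee_rot: [-3.139, -0.0, 1.525]
wrist_force: [0.1, -0.3, -1.3]
width: 0.0601
finger_force: 30.0
```

Call:
servo_tool:
  plan:
    - [0, 0, 0, 0, 0, 0, 50]
    - [0, 0, 0, 0, 0, 0, 50]

```text
time: 8.35
tool_pos: [0.5362, 0.0168, 0.1158]
ee_rot: [-3.14, -0.0, 1.525]
wrist_force: [0.1, -0.1, -1.6]
width: 0.06
finger_force: 30.0
```

Tin B weighs about 1.5 N, so it's empty too. That leaves tin A as the full one, but I'll lift it to confirm.

Call:
servo_tool:
  plan:
    - [0, 0, 0.3, 0, 0, 0, 50]
    - [0, 0, 0.5, 0, 0, 0, 50]
    - [0, 0, 0.59, 0, 0, 0, 50]
    - [0, 0, 0.59, 0, 0, 0, 50]
    - [0, 0, 0.59, 0, 0, 0, 50]
    - [0, 0, 0.59, 0, 0, 0, 76]
    - [0, 0, 0.59, 0, 0, 0, 76]
    - [0, 0, 0.59, 0, 0, 0, 76]
    - [0, 0, 0.3, 0, 0, 0, 76]
    - [0, 0, -0.05, 0, 0, 0, 76]
    - [0, 0, -0.4, 0, 0, 0, 76]
    - [0, 0, -0.4, 0, 0, 0, 76]

```text
time: 9.35
tool_pos: [0.541, 0.0165, 0.1654]
ee_rot: [3.126, 0.0, 1.525]
wrist_force: [1.3, -0.4, 1.0]
width: 0.0761
finger_force: 0.0
```

Call:
servo_tool:
  plan:
    - [0.2, -0.3, 0, 0, 0, 0.062, 76]
    - [0.4, -0.6, 0, 0, 0, 0.062, 76]
    - [0.54, -0.75, 0, 0, 0, 0.062, 76]
    - [0.54, -0.75, 0, 0, 0, 0.062, 76]
    - [0.54, -0.75, 0, 0, 0, 0.062, 76]
    - [0.54, -0.75, 0, 0, 0, 0.062, 76]

```text
time: 9.85
tool_pos: [0.4648, 0.0738, 0.1567]
ee_rot: [3.14, 0.0, 1.428]
wrist_force: [1.7, -0.7, 0.1]
width: 0.0761
finger_force: 0.0
```

```bash
python3 - <<'E'
from h import *
o,im=look('w5')
go(o['tool_pos'],np.degrees(o['ee_rot'][2]),[.463,.074,.056],81.8)
E
```

```text
t 9.85 [0.4648 0.0738 0.1567] yaw 81.8 F [ 1.7 -0.7  0.1]
([509.0, 18.0], [14.3, 59.2], 10.0, [385.0, 283.0])
([548.0, 19.0], [57.6, 34.7], -2.8, [444.0, 265.0])
([462.0, 76.0], [58.4, 58.4], -8.3, [308.0, 217.0])
shift [-0.    -0.018  1.007] az 0.0
```

Call:
servo_tool:
  plan:
    - [0.01, -0.02, 0.2, 0, 0, 0, 76]
    - [0.01, -0.02, 0.5, 0, 0, 0, 76]
    - [0.01, -0.02, 0.8, 0, 0, 0, 76]
    - [0.01, -0.02, 0.99, 0, 0, 0, 76]
    - [0.01, -0.02, 0.99, 0, 0, 0, 76]
    - [0.01, -0.02, 0.99, 0, 0, 0, 50]
    - [0.01, -0.02, 0.99, 0, 0, 0, 50]
    - [0.01, -0.02, 0.99, 0, 0, 0, 50]
    - [0.01, -0.02, 0.99, 0, 0, 0, 50]
    - [0.01, -0.02, 0.99, 0, 0, 0, 50]
    - [0.01, -0.02, 0.99, 0, 0, 0, 50]

```text
time: 10.82
tool_pos: [0.4625, 0.0754, 0.0591]
ee_rot: [3.14, -0.0, 1.428]
wrist_force: [-5.2, -0.4, 5.5]
width: 0.0601
finger_force: 30.0
```

Call:
servo_tool:
  plan:
    - [0, 0, -0.1, 0, 0, 0, 50]
    - [0, 0, -0.3, 0, 0, 0, 50]
    - [0, 0, -0.5, 0, 0, 0, 50]
    - [0, 0, -0.7, 0, 0, 0, 50]
    - [0, 0, -0.9, 0, 0, 0, 50]
    - [0, 0, -1, 0, 0, 0, 50]
    - [0, 0, -1, 0, 0, 0, 50]
    - [0, 0, -1, 0, 0, 0, 50]
    - [0, 0, -1, 0, 0, 0, 50]

```text
time: 11.57
tool_pos: [0.4613, 0.0754, 0.1556]
ee_rot: [-3.139, 0.001, 1.428]
wrist_force: [0.4, -0.9, -7.2]
width: 0.0599
finger_force: 30.0
```

Call:
servo_tool:
  plan:
    - [0, 0, 0, 0, 0, 0, 50]
    - [0, 0, 0, 0, 0, 0, 50]

```text
time: 11.73
tool_pos: [0.4614, 0.0754, 0.1558]
ee_rot: [-3.139, 0.001, 1.428]
wrist_force: [-0.3, -0.0, -5.6]
width: 0.0596
finger_force: 30.0
```

```bash
python3 - <<'E'
from h import *
o=robot.get_obs(); y=np.degrees(o['ee_rot'][2]); print(o['tool_pos'],y,o['wrist_force'])
go(o['tool_pos'],y,[.6717,.0699,.18],95.4)
E
```

```text
[0.46139724 0.07535329 0.15576618] 81.81092216468846 [-0.27547136 -0.0292624  -5.56021449]
shift [ 0.246  2.089 -0.242] az -0.151
```

Tin A reads about 5.6 N, so it's the full one. I'll carry it to above the bay.

Call:
servo_tool:
  plan:
    - [0.02, 0.1, -0.25, 0, 0, 0, 50]
    - [0.04, 0.3, -0.25, 0, 0, 0, 50]
    - [0.06, 0.5, -0.25, 0, 0, 0, 50]
    - [0.08, 0.7, -0.25, 0, 0, 0, 50]

```text
time: 12.07
tool_pos: [0.5334, 0.0734, 0.1822]
ee_rot: [-3.141, 0.0, 1.428]
wrist_force: [0.8, 0.7, -6.3]
width: 0.0597
finger_force: 30.0
```

Call:
servo_tool:
  plan:
    - [0.03, 0.25, 0, 0, 0, 0, 50]
    - [0.06, 0.5, 0, 0, 0, 0, 50]
    - [0.08, 0.7, 0, 0, 0, 0, 50]

```text
time: 12.32
tool_pos: [0.6045, 0.0712, 0.1809]
ee_rot: [-3.14, 0.0, 1.428]
wrist_force: [0.3, 0.0, -6.2]
width: 0.0601
finger_force: 30.0
```

Call:
servo_tool:
  plan:
    - [0.03, 0.25, 0, 0, 0, -0.07, 50]
    - [0.06, 0.5, 0, 0, 0, -0.151, 50]
    - [0.09, 0.69, 0, 0, 0, -0.151, 50]
    - [0.09, 0.69, 0, 0, 0, -0.151, 50]
    - [0.09, 0.69, 0, 0, 0, -0.151, 50]
    - [0.09, 0.69, 0, 0, 0, -0.151, 50]
    - [0.09, 0.69, 0, 0, 0, -0.151, 50]
    - [0.09, 0.69, 0, 0, 0, -0.151, 50]

```text
time: 12.98
tool_pos: [0.672, 0.0705, 0.1827]
ee_rot: [-3.141, -0.0, 1.665]
wrist_force: [-0.5, 0.3, -6.5]
width: 0.0596
finger_force: 30.0
```

```bash
cat > ov.py <<'E'
from h import *
import sys
# overlay: rack wireframe at given pose on wrist/side/scene pics
B=[(-.034,.034,-.161,.077,.04),(-.041,.041,.079,.161,.03),(-.037,.037,.083,.157,.03)]+[(-.024,.024,y-.024,y+.024,.04) for y in(.045,-.013,-.071,-.129)]
def overlay(im,c,o,p):
    im=cv2.cvtColor(np.asarray(im),cv2.COLOR_RGB2BGR).copy(); a=p[2]; Rz=np.array([[np.cos(a),-np.sin(a),0],[np.sin(a),np.cos(a),0],[0,0,1]])
    for x0,x1,y0,y1,h in B:
        q=proj(c,np.array([[x0,y0,h],[x1,y0,h],[x1,y1,h],[x0,y1,h]])@Rz.T+[p[0],p[1],0],o)
        cv2.polylines(im,[(q*16).round().astype(np.int32)],True,(255,255,0),1,cv2.LINE_AA,4)
    return im
E
python3 - <<'E'
from h import *; from ov import overlay
o=robot.get_obs(); print(o['tool_pos'],np.degrees(o['ee_rot']))
P=[.683,-.0496,.0945]
w=overlay(snap('wrist','w6'),'wrist',o,P)
s=overlay(snap('side','s6'),'side',None,P)
c=np.vstack([cv2.resize(w[60:320,250:560],None,fx=1.2,fy=1.2), ])
d=cv2.resize(s[150:260,210:360],None,fx=2.836,fy=2.836,interpolation=cv2.INTER_CUBIC)
cv2.imwrite('pics/ov6.png',np.hstack([c,d[:c.shape[0]]])[:, :800]); print(c.shape,d.shape)
E
```

```text
[0.67202472 0.07048287 0.18266485] [-1.79991273e+02 -1.69087126e-04  9.54054095e+01]
(312, 372, 3) (312, 425, 3)
```

View pics/ov6.png

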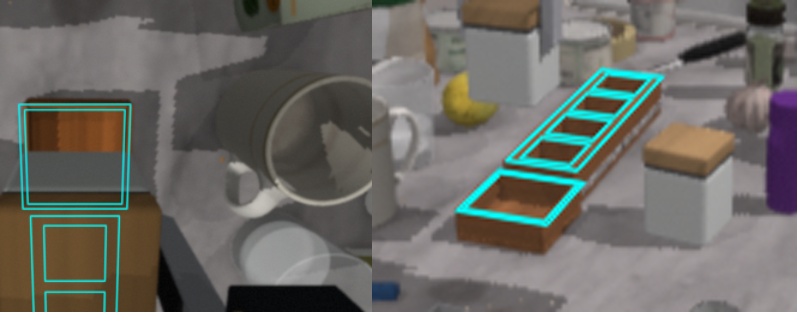

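The overlay shows the model matching the rack in the side view. In the wrist view the bay's far edge is about 4 px off, so I'll refine the fit.

```bash
cat > fit2.py <<'E'
from h import *
from scipy.optimize import minimize
O1={'tool_pos':[.549502,.000064,.221345],'ee_rot':[-3.139485,-.000212,1.570827]}
O2={'tool_pos':[.550134,-.19805,.30212],'ee_rot':[-3.141159,-.000982,1.573221]}
def box(x0,x1,y0,y1,h): return np.array([[x,y,z] for x in(x0,x1) for y in(y0,y1) for z in(0,h)],float)
B=[box(-.034,.034,-.161,.077,.04),box(-.041,.041,.077,.161,.03)]
def mask(n,roi):
    h=cv2.cvtColor(cv2.imread(f'pics/{n}.png'),cv2.COLOR_BGR2HSV)
    m=cv2.inRange(h,np.array([3,120,15]),np.array([15,255,255])); z=np.zeros_like(m); x0,x1,y0,y1=roi; z[y0:y1,x0:x1]=1
    m=cv2.morphologyEx(cv2.morphologyEx(m,cv2.MORPH_OPEN,np.ones((2,2))),cv2.MORPH_CLOSE,np.ones((9,9)))
    return m*z,z
S={'w1':(*mask('w1',(380,500,50,225)),cam('wrist',O1)),'w2':(*mask('w2',(380,480,0,190)),cam('wrist',O2)),
   'side':(*mask('s6',(235,318,168,245)),cam('side')),'scene':(*mask('scene0',(305,405,180,230)),cam('scene'))}
def cost(p,keys):
    c,s=np.cos(p[2]),np.sin(p[2]); Rz=np.array([[c,-s,0],[s,c,0],[0,0,1]]); v=0
    for k in keys:
        m,z,(K,R,t)=S[k]; d=np.zeros_like(m)
        for b in B:
            q=(K@(R@(b@Rz.T+[p[0],p[1],0]).T+t[:,None])).T; q=q[:,:2]/q[:,2:]
            cv2.fillConvexPoly(d,cv2.convexHull((q*16).round().astype(np.int32)),255,shift=4)
        v+=np.count_nonzero(d*z!=m)/np.count_nonzero(m)
    return v
def fit(keys):
    r=min((minimize(cost,[x,y,a],args=(keys,),method='Nelder-Mead',options=dict(initial_simplex=[[x,y,a],[x+.01,y,a],[x,y+.01,a],[x,y,a+.03]],xatol=1e-4)) for x in(.675,.69) for y in(-.04,-.06) for a in(.06,.09)),key=lambda r:r.fun)
    print(keys,r.x.round(4),round(r.fun,3)); return r.x
for k in S: fit([k])
p=fit(list(S)); fit(['w1','w2'])
c,s=np.cos(p[2]),np.sin(p[2])
for n,y in(('bay',.12),('p4',.045),('p3',-.013),('p2',-.071),('p1',-.129)): print(n,round(p[0]-s*y,4),round(p[1]+c*y,4))
E
python3 fit2.py
```

```text
['w1'] [ 0.6827 -0.0507  0.075 ] 0.053
['w2'] [ 0.6874 -0.0469  0.0661] 0.077
['side'] [ 0.6864 -0.0532  0.1219] 0.173
['scene'] [ 0.6915 -0.0478 -0.0327] 0.459
['w1', 'w2', 'side', 'scene'] [ 0.6859 -0.051   0.1084] 0.842
['w1', 'w2'] [ 0.6845 -0.0504  0.0843] 0.153
bay 0.673 0.0683
p4 0.6811 -0.0062
p3 0.6873 -0.0639
p2 0.6936 -0.1215
p1 0.6999 -0.1792
```

```bash
python3 - <<'E'
from h import *
o=robot.get_obs(); im=cv2.imread('pics/w6.png'); h=cv2.cvtColor(im,cv2.COLOR_BGR2HSV)
print(h[132:150,300].tolist()); print(h[150,258:276].tolist()); print(h[150,352:364].tolist())
for uv in((300,141),(270,150),(359,150),(300,145)): print(uv,pix2plane('wrist',uv,.03,o).round(4))
cv2.imwrite('pics/w6c.png',cv2.resize(im[125:225,250:375],None,fx=5,fy=5,interpolation=cv2.INTER_NEAREST))
E
```

```text
[[6, 11, 117], [12, 11, 112], [15, 15, 99], [6, 16, 81], [170, 10, 75], [0, 7, 75], [150, 4, 71], [0, 7, 73], [6, 17, 74], [9, 48, 69], [13, 111, 60], [12, 167, 58], [13, 194, 54], [12, 184, 68], [13, 191, 96], [13, 189, 120], [13, 187, 127], [13, 185, 120]]
[[6, 10, 127], [174, 10, 127], [174, 10, 127], [0, 8, 128], [5, 12, 127], [0, 8, 126], [0, 8, 124], [8, 8, 125], [0, 10, 122], [10, 13, 118], [10, 41, 113], [11, 118, 121], [12, 172, 135], [13, 182, 130], [12, 186, 104], [12, 182, 73], [13, 185, 62], [13, 198, 63]]
[[13, 187, 108], [13, 186, 104], [12, 182, 101], [13, 182, 94], [13, 188, 92], [12, 185, 113], [12, 185, 132], [13, 183, 128], [12, 161, 108], [10, 75, 88], [8, 25, 83], [170, 9, 82]]
(300, 141) [0.6573 0.1144 0.03  ]
(270, 150) [0.6315 0.1041 0.03  ]
(359, 150) [0.71   0.1114 0.03  ]
(300, 145) [0.6576 0.111  0.03  ]
```

View pics/w6c.png

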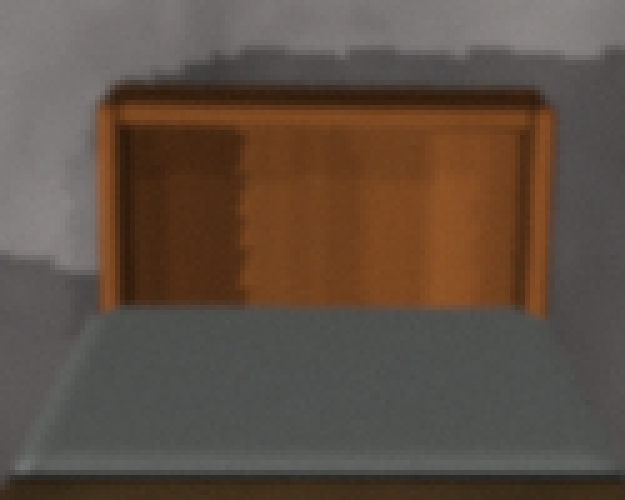

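```bash
python3 - <<'E'
from h import *
o=robot.get_obs()
a=pix2plane('wrist',(269.6,145.8),.03,o);b=pix2plane('wrist',(360.6,145.8),.03,o)
d=b-a; L=np.hypot(*d[:2]); print(a,b,L,np.arctan2(d[1],d[0]))
u=d[:2]/L; m=(a+b)[:2]/2; print('bay centre',m-.041*np.array([-u[1],u[0]]))
# held tin top edge orientation / grasp offset: lid far edge
E
```

```text
[0.63097303 0.1077483  0.03      ] [0.71091282 0.11524711 0.03      ] 0.08029072788560433 0.09353204442966699
bay centre [0.67477215 0.07067691]
```

Call:
servo_tool:
  plan:
    - [0, 0.02, 0.2, 0, 0, 0, 50]
    - [0, 0.02, 0.5, 0, 0, 0, 50]
    - [0, 0.02, 0.75, 0, 0, 0, 50]
    - [0, 0.02, 0.9, 0, 0, 0, 50]
    - [0, 0.02, 1, 0, 0, 0, 50]
    - [0, 0.02, 1, 0, 0, 0, 50]
    - [0, 0.02, 1, 0, 0, 0, 50]

```text
time: 13.67
tool_pos: [0.6747, 0.0706, 0.0829]
ee_rot: [3.141, -0.0, 1.665]
wrist_force: [1.1, -0.2, -6.8]
width: 0.06
finger_force: 30.0
```

Call:
servo_tool:
  plan:
    - [0, 0, 0.05, 0, 0, 0, 50]
    - [0, 0, 0.1, 0, 0, 0, 50]
    - [0, 0, 0.15, 0, 0, 0, 50]
    - [0, 0, 0.18, 0, 0, 0, 50]
    - [0, 0, 0.18, 0, 0, 0, 50]
    - [0, 0, 0.18, 0, 0, 0, 50]

```text
time: 14.17
tool_pos: [0.6744, 0.0705, 0.0641]
ee_rot: [-3.141, -0.0, 1.665]
wrist_force: [-1.2, 0.1, -6.3]
width: 0.0598
finger_force: 30.0
```

Call:
servo_tool:
  plan:
    - [0, 0, 0.02, 0, 0, 0, 50]
    - [0, 0, 0.035, 0, 0, 0, 50]
    - [0, 0, 0.035, 0, 0, 0, 50]
    - [0, 0, 0.035, 0, 0, 0, 76]
    - [0, 0, 0.035, 0, 0, 0, 76]
    - [0, 0, 0.035, 0, 0, 0, 76]
    - [0, 0, 0.035, 0, 0, 0, 76]
    - [0, 0, -0.2, 0, 0, 0, 76]
    - [0, 0, -0.5, 0, 0, 0, 76]
    - [0, 0, -0.9, 0, 0, 0, 76]
    - [0, 0, -0.9, 0, 0, 0, 76]
    - [0, 0, -0.9, 0, 0, 0, 76]

```text
time: 15.17
tool_pos: [0.677, 0.0706, 0.1594]
ee_rot: [3.132, 0.001, 1.665]
wrist_force: [-0.6, 0.1, -0.1]
width: 0.0761
finger_force: 0.0
```

```bash
python3 - <<'E'
from h import *
o,im=look('w7')
y=np.degrees(o['ee_rot'][2]); go(o['tool_pos'],y,[.536,.016,.15],87.2)
cv2.imwrite('pics/w7b.png',cv2.imread('pics/w7.png'))
E
```

```text
t 15.17 [0.677  0.0706 0.1594] yaw 95.4 F [-0.6  0.1 -0.1]
([538.0, 20.0], [55.4, 57.5], -2.6, [113.0, 265.0])
([676.0, 69.0], [59.7, 59.5], 5.2, [309.0, 220.0])
shift [-0.411 -1.455  0.094] az 0.091
```

View pics/w7.png

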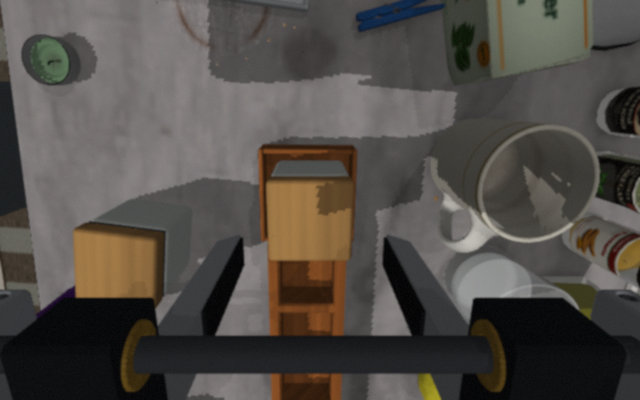

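The full tin stands inside the bay, with its lid at (310,220). Next I'll fetch tin B, at (118,262).

Call:
servo_tool:
  plan:
    - [0, -0.4, 0, 0, 0, 0, 76]
    - [-0.2, -0.8, 0, 0, 0, 0, 76]
    - [-0.2, -0.8, 0, 0, 0, 0, 76]
    - [-0.2, -0.8, 0, 0, 0, 0, 76]

```text
time: 15.55
tool_pos: [0.5939, 0.0424, 0.1516]
ee_rot: [-3.136, -0.001, 1.664]
wrist_force: [0.7, 0.0, 0.2]
width: 0.0763
finger_force: 0.0
```

Call:
servo_tool:
  plan:
    - [-0.1, -0.35, 0, 0, 0, 0.091, 76]
    - [-0.2, -0.65, 0, 0, 0, 0.091, 76]
    - [-0.2, -0.65, 0, 0, 0, 0.091, 76]
    - [-0.2, -0.65, 0, 0, 0, 0.091, 76]
    - [-0.2, -0.65, 0, 0, 0, 0.091, 76]

```text
time: 15.97
tool_pos: [0.5357, 0.0174, 0.155]
ee_rot: [3.139, -0.0, 1.522]
wrist_force: [0.8, -0.4, 0.4]
width: 0.0761
finger_force: 0.0
```

```bash
python3 - <<'E'
from h import *
o,im=look('w8')
y=np.degrees(o['ee_rot'][2]); go(o['tool_pos'],y,[.537,.017,.056],87.2)
E
```

```text
t 15.97 [0.5357 0.0174 0.155 ] yaw 87.2 F [ 0.8 -0.4  0.4]
([537.0, 18.0], [58.3, 58.4], -3.0, [314.0, 218.0])
([678.0, 69.0], [57.8, 59.3], 5.0, [528.0, 133.0])
shift [-0.003  0.013  0.99 ] az 0.0
```

Call:
servo_tool:
  plan:
    - [0.01, 0.01, 0.2, 0, 0, 0, 76]
    - [0.01, 0.01, 0.5, 0, 0, 0, 76]
    - [0.01, 0.01, 0.8, 0, 0, 0, 76]
    - [0.01, 0.01, 0.98, 0, 0, 0, 76]
    - [0.01, 0.01, 0.98, 0, 0, 0, 76]
    - [0.01, 0.01, 0.98, 0, 0, 0, 50]
    - [0.01, 0.01, 0.98, 0, 0, 0, 50]
    - [0.01, 0.01, 0.98, 0, 0, 0, 50]
    - [0.01, 0.01, 0.98, 0, 0, 0, 50]
    - [0.01, 0.01, 0.98, 0, 0, 0, 50]
    - [0.01, 0.01, 0.98, 0, 0, 0, 50]

```text
time: 16.93
tool_pos: [0.5371, 0.0181, 0.0588]
ee_rot: [3.136, -0.0, 1.522]
wrist_force: [1.6, 0.7, 4.9]
width: 0.0596
finger_force: 30.0
```

Call:
servo_tool:
  plan:
    - [0, 0, -0.1, 0, 0, 0, 50]
    - [0, 0, -0.3, 0, 0, 0, 50]
    - [0, 0, -0.5, 0, 0, 0, 50]
    - [0.1, 0, -0.7, 0, 0, 0, 50]
    - [0.3, 0, -0.8, 0, 0, 0, 50]
    - [0.5, 0, -0.8, 0, 0, 0, 50]
    - [0.7, 0, -0.8, 0, 0, 0, 50]
    - [0.87, 0.06, -0.8, 0, 0, 0, 50]

```text
time: 17.6
tool_pos: [0.544, 0.1057, 0.1368]
ee_rot: [-3.14, 0.0, 1.522]
wrist_force: [0.5, 0.0, -1.5]
width: 0.06
finger_force: 30.0
```

Call:
servo_tool:
  plan:
    - [0.3, 0.02, 0, 0, 0, 0, 50]
    - [0.6, 0.04, 0, 0, 0, 0, 50]
    - [0.87, 0.06, 0, 0, 0, 0, 50]

```text
time: 17.85
tool_pos: [0.5548, 0.1924, 0.1362]
ee_rot: [-3.14, 0.001, 1.522]
wrist_force: [1.1, -0.1, -2.6]
width: 0.0599
finger_force: 30.0
```

Call:
servo_tool:
  plan:
    - [0.3, 0.02, 0, 0, 0, 0, 50]
    - [0.6, 0.04, 0, 0, 0, 0, 50]
    - [0.87, 0.06, 0, 0, 0, 0, 50]
    - [0.87, 0.06, 0, 0, 0, 0, 50]
    - [0.87, 0.06, 0, 0, 0, 0, 50]

```text
time: 18.27
tool_pos: [0.5649, 0.2786, 0.1357]
ee_rot: [-3.14, 0.002, 1.524]
wrist_force: [-0.3, -0.8, -2.2]
width: 0.06
finger_force: 30.0
```

```bash
python3 - <<'E'
from h import *
o=robot.get_obs(); snap('wrist','w9')
y=np.degrees(o['ee_rot'][2]); print(o['tool_pos'],y,o['wrist_force']); go(o['tool_pos'],y,[.58,.365,.07],y)
E
```

```text
[0.56490784 0.27858661 0.13571271] 87.34607770886151 [-0.26025303 -0.84053541 -2.22627794]
shift [0.87  0.111 0.657] az 0.0
```

View pics/w9.png

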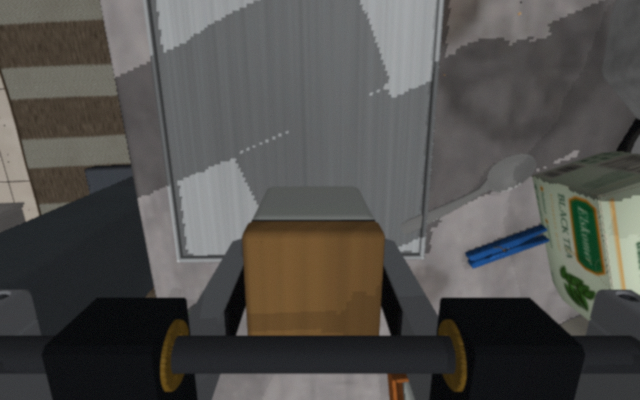

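```bash
python3 - <<'E'
from h import *
o=robot.get_obs()
for uv in((178,261),(424,256),(150,0),(441,0)): print(uv,pix2plane('wrist',uv,.01,o).round(4))
E
```

```text
(178, 261) [0.4432 0.226  0.01  ]
(424, 256) [0.6605 0.2204 0.01  ]
(150, 0) [0.4547 0.4326 0.01  ]
(441, 0) [0.6652 0.4223 0.01  ]
```

Call:
servo_tool:
  plan:
    - [0.3, 0.03, 0, 0, 0, 0, 50]
    - [0.6, 0.06, 0, 0, 0, 0, 50]
    - [0.92, 0.1, 0.1, 0, 0, 0, 50]
    - [0.92, 0.1, 0.3, 0, 0, 0, 50]
    - [0.92, 0.1, 0.5, 0, 0, 0, 50]
    - [0.92, 0.1, 0.65, 0, 0, 0, 50]
    - [0.92, 0.1, 0.72, 0, 0, 0, 50]
    - [0.92, 0.1, 0.75, 0, 0, 0, 50]
    - [0.92, 0.1, 0.75, 0, 0, 0, 50]
    - [0.92, 0.1, 0.75, 0, 0, 0, 50]

```text
time: 19.15
tool_pos: [0.5804, 0.3677, 0.0626]
ee_rot: [-3.142, 0.001, 1.521]
wrist_force: [-0.5, -1.4, 1.5]
width: 0.0597
finger_force: 30.0
```

Call:
servo_tool:
  plan:
    - [0, 0, 0, 0, 0, 0, 50]

```text
time: 19.23
tool_pos: [0.5805, 0.3678, 0.0626]
ee_rot: [3.141, 0.001, 1.521]
wrist_force: [-2.1, -2.2, 2.5]
width: 0.0598
finger_force: 30.0
```

Call:
servo_tool:
  plan:
    - [0, 0, 0, 0, 0, 0, 76]
    - [0, 0, 0, 0, 0, 0, 76]
    - [0, 0, 0, 0, 0, 0, 76]
    - [0, 0, -0.3, 0, 0, 0, 76]
    - [0, 0, -0.7, 0, 0, 0, 76]
    - [0, 0, -0.95, 0, 0, 0, 76]
    - [-0.4, -0.07, -0.95, 0, 0, 0, 76]
    - [-0.8, -0.13, -0.95, 0, 0, 0, 76]
    - [-0.93, -0.15, -0.95, 0, 0, 0, 76]

```text
time: 19.98
tool_pos: [0.5606, 0.2735, 0.1574]
ee_rot: [3.14, 0.002, 1.52]
wrist_force: [0.1, 1.2, 0.8]
width: 0.0763
finger_force: 0.0
```

Call:
servo_tool:
  plan:
    - [-0.35, -0.05, 0, 0, 0, 0, 76]
    - [-0.7, -0.1, 0, 0, 0, 0, 76]
    - [-0.93, -0.15, 0, 0, 0, 0, 76]

```text
time: 20.23
tool_pos: [0.541, 0.1828, 0.1563]
ee_rot: [3.141, 0.001, 1.521]
wrist_force: [0.1, -0.6, -0.2]
width: 0.0756
finger_force: 0.0
```

Call:
servo_tool:
  plan:
    - [-0.35, -0.05, 0, 0, 0, 0, 76]
    - [-0.7, -0.1, 0, 0, 0, 0, 76]
    - [-0.93, -0.15, 0, 0, 0, 0, 76]

```text
time: 20.48
tool_pos: [0.5215, 0.0905, 0.1564]
ee_rot: [3.141, 0.001, 1.521]
wrist_force: [1.1, -0.6, 0.7]
width: 0.076
finger_force: 0.0
```

Call:
servo_tool:
  plan:
    - [-0.35, -0.05, 0, 0, 0, 0, 76]
    - [-0.7, -0.1, 0, 0, 0, 0, 76]
    - [-0.93, -0.15, 0, 0, 0, 0, 76]

```text
time: 20.73
tool_pos: [0.502, -0.0017, 0.1565]
ee_rot: [3.141, 0.001, 1.521]
wrist_force: [0.0, -0.1, -0.1]
width: 0.0759
finger_force: 0.0
```

Call:
servo_tool:
  plan:
    - [-0.35, -0.05, 0, 0, 0, 0, 76]
    - [-0.7, -0.1, 0, 0, 0, 0, 76]
    - [-0.93, -0.15, 0, 0, 0, 0, 76]

```text
time: 20.98
tool_pos: [0.4825, -0.0939, 0.1566]
ee_rot: [3.141, 0.001, 1.521]
wrist_force: [0.4, 0.5, 0.2]
width: 0.0761
finger_force: 0.0
```

Call:
servo_tool:
  plan:
    - [-0.35, -0.05, 0, 0, 0, 0, 76]
    - [-0.7, -0.1, 0, 0, 0, 0.048, 76]
    - [-0.93, -0.15, 0, 0, 0, 0.048, 76]
    - [-0.93, -0.15, 0, 0, 0, 0.048, 76]
    - [-0.93, -0.15, 0, 0, 0, 0.048, 76]

```text
time: 21.4
tool_pos: [0.4633, -0.1844, 0.1563]
ee_rot: [3.141, -0.001, 1.444]
wrist_force: [0.3, 0.5, -0.4]
width: 0.0759
finger_force: 0.0
```

```bash
python3 - <<'E'
from h import *
o,im=look('w10')
y=np.degrees(o['ee_rot'][2]); go(o['tool_pos'],y,[.464,-.184,.056],82.9)
snap('side','s10'); snap('scene','c10')
print([(np.round(d['extent']).tolist(),round(d['conf'],2)) for d in robot.find_in('tin_a_mid','side')])
E
```

```text
t 21.40 [ 0.4633 -0.1844  0.1563] yaw 82.7 F [ 0.3  0.5 -0.4]
([464.0, -183.0], [57.6, 58.3], -7.3, [313.0, 216.0])
shift [0.005 0.007 1.003] az -0.002
[([389.0, 170.0, 18.0, 35.0], 0.49), ([274.0, 207.0, 73.0, 59.0], 0.22)]
```

Call:
servo_tool:
  plan:
    - [0, 0.01, 0.2, 0, 0, 0, 76]
    - [0, 0.01, 0.5, 0, 0, 0, 76]
    - [0, 0.01, 0.8, 0, 0, 0, 76]
    - [0, 0.01, 0.99, 0, 0, 0, 76]
    - [0, 0.01, 0.99, 0, 0, 0, 76]
    - [0, 0.01, 0.99, 0, 0, 0, 50]
    - [0, 0.01, 0.99, 0, 0, 0, 50]
    - [0, 0.01, 0.99, 0, 0, 0, 50]
    - [0, 0.01, 0.99, 0, 0, 0, 50]
    - [0, 0.01, 0.99, 0, 0, 0, 50]
    - [0, 0.01, 0.99, 0, 0, 0, 50]

```text
time: 22.52
tool_pos: [0.4655, -0.1842, 0.0596]
ee_rot: [3.138, 0.001, 1.447]
wrist_force: [-0.3, 2.1, 6.4]
width: 0.06
finger_force: 30.0
```

Call:
servo_tool:
  plan:
    - [0, 0, -0.1, 0, 0, 0, 50]
    - [0, 0, -0.3, 0, 0, 0, 50]
    - [0, 0, -0.5, 0, 0, 0, 50]
    - [0, 0, -0.8, 0, 0, 0, 50]
    - [0, 0, -1, 0, 0, 0, 50]
    - [0, 0, -1, 0, 0, 0, 50]

```text
time: 23.02
tool_pos: [0.4667, -0.1853, 0.1632]
ee_rot: [3.132, 0.004, 1.446]
wrist_force: [0.8, -0.2, -0.8]
width: 0.0599
finger_force: 30.0
```

Call:
servo_tool:
  plan:
    - [0, 0, -0.3, 0, 0, 0, 50]
    - [0.2, 0, -0.4, 0, 0, 0, 50]
    - [0.5, 0, -0.4, 0, 0, 0, 50]
    - [0.8, 0, -0.4, 0, 0, 0, 50]
    - [0.94, 0, -0.4, 0, 0, 0, 50]

```text
time: 23.43
tool_pos: [0.4754, -0.0879, 0.1962]
ee_rot: [-3.14, -0.002, 1.448]
wrist_force: [0.2, 0.3, -2.0]
width: 0.0597
finger_force: 30.0
```

Call:
servo_tool:
  plan:
    - [0.35, 0, 0, 0, 0, 0, 50]
    - [0.7, 0, 0, 0, 0, 0, 50]
    - [0.94, 0, 0, 0, 0, 0, 50]

```text
time: 23.68
tool_pos: [0.4867, 0.0051, 0.1957]
ee_rot: [-3.139, -0.001, 1.447]
wrist_force: [0.3, -0.4, -1.4]
width: 0.0599
finger_force: 30.0
```

Call:
servo_tool:
  plan:
    - [0.35, 0, 0, 0, 0, 0, 50]
    - [0.7, 0, 0, 0, 0, 0, 50]
    - [0.94, 0, 0, 0, 0, 0, 50]

```text
time: 23.93
tool_pos: [0.4983, 0.0985, 0.1957]
ee_rot: [-3.139, -0.0, 1.448]
wrist_force: [0.1, 0.3, -0.7]
width: 0.06
finger_force: 30.0
```

Call:
servo_tool:
  plan:
    - [0.35, 0, 0, 0, 0, 0, 50]
    - [0.7, 0, 0, 0, 0, 0, 50]
    - [0.94, 0, 0, 0, 0, 0, 50]

```text
time: 24.18
tool_pos: [0.51, 0.1918, 0.1955]
ee_rot: [-3.139, 0.0, 1.448]
wrist_force: [0.2, -0.3, -1.3]
width: 0.0599
finger_force: 30.0
```

Call:
servo_tool:
  plan:
    - [0.35, 0, 0.1, 0, 0, 0, 50]
    - [0.7, 0, 0.2, 0, 0, -0.05, 50]
    - [0.94, 0, 0.4, 0, 0, -0.05, 50]
    - [0.94, 0, 0.6, 0, 0, -0.05, 50]
    - [0.94, 0, 0.6, 0, 0, -0.05, 50]
    - [0.94, 0, 0.6, 0, 0, -0.05, 50]

```text
time: 24.68
tool_pos: [0.5208, 0.2818, 0.1344]
ee_rot: [-3.136, 0.003, 1.526]
wrist_force: [0.2, -0.8, -1.4]
width: 0.0597
finger_force: 30.0
```

Call:
servo_tool:
  plan:
    - [0, 0, 0.2, 0, 0, 0, 50]
    - [0, 0, 0.4, 0, 0, 0, 50]
    - [0, 0, 0.6, 0, 0, 0, 50]
    - [0, 0, 0.7, 0, 0, 0, 50]
    - [0, 0, 0.74, 0, 0, 0, 50]
    - [0, 0, 0.74, 0, 0, 0, 50]
    - [0, 0, 0.74, 0, 0, 0, 50]

```text
time: 25.27
tool_pos: [0.5235, 0.2824, 0.0651]
ee_rot: [3.139, -0.001, 1.524]
wrist_force: [0.6, 0.2, -1.3]
width: 0.0595
finger_force: 30.0
```

Call:
servo_tool:
  plan:
    - [0, 0, 0, 0, 0, 0, 50]
    - [0, 0, 0, 0, 0, 0, 76]
    - [0, 0, 0, 0, 0, 0, 76]
    - [0, 0, 0, 0, 0, 0, 76]
    - [0, 0, -0.3, 0, 0, 0, 76]
    - [0, 0, -0.7, 0, 0, 0, 76]
    - [0, 0, -1, 0, 0, 0, 76]
    - [0, 0, -1, 0, 0, 0, 76]
    - [0, 0, -1, 0, 0, 0, 76]

```text
time: 26.02
tool_pos: [0.524, 0.2833, 0.167]
ee_rot: [3.135, -0.003, 1.525]
wrist_force: [0.9, 0.4, -0.2]
width: 0.0758
finger_force: 0.0
```

```bash
python3 - <<'E'
from h import *
look('w11')
E
```

```text
t 26.02 [0.524  0.2833 0.167 ] yaw 87.4 F [ 0.9  0.4 -0.2]
([524.0, 283.0], [58.5, 58.5], -2.8, [311.0, 215.0])
([581.0, 367.0], [59.1, 60.1], -2.7, [392.0, 90.0])
```

View pics/w11.png

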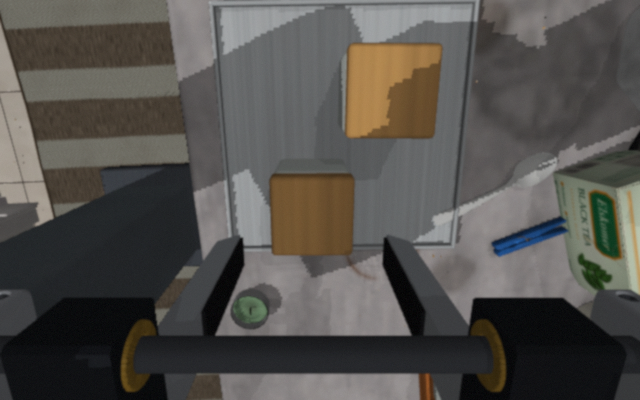

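Both empty tins stand inside the tray, with lids at (312,214) and (393,90), and the tea light at (250,308) hasn't moved. Now I'll go to the jars.

Call:
servo_tool:
  plan:
    - [-0.35, 0.02, -0.1, 0, 0, 0, 70]
    - [-0.7, 0.03, -0.2, 0, 0, 0, 70]
    - [-0.97, 0.05, -0.3, 0, 0, 0, 70]

```text
time: 26.32
tool_pos: [0.5213, 0.1837, 0.1908]
ee_rot: [-3.136, 0.002, 1.526]
wrist_force: [1.1, -0.2, -0.2]
width: 0.0702
finger_force: 0.0
```

Call:
servo_tool:
  plan:
    - [-0.35, 0.02, -0.1, 0, 0, 0, 70]
    - [-0.7, 0.03, -0.2, 0, 0, 0, 70]
    - [-0.97, 0.05, -0.3, 0, 0, 0, 70]

```text
time: 26.57
tool_pos: [0.5222, 0.086, 0.2214]
ee_rot: [-3.137, 0.001, 1.524]
wrist_force: [0.7, -0.2, -0.7]
width: 0.0699
finger_force: 0.0
```

Call:
servo_tool:
  plan:
    - [-0.35, 0.02, -0.1, 0, 0, 0, 70]
    - [-0.7, 0.03, -0.2, 0, 0, 0, 70]
    - [-0.97, 0.05, -0.3, 0, 0, 0, 70]

```text
time: 26.82
tool_pos: [0.5229, -0.011, 0.2515]
ee_rot: [-3.137, 0.0, 1.524]
wrist_force: [0.2, 0.6, 0.5]
width: 0.0697
finger_force: 0.0
```

Call:
servo_tool:
  plan:
    - [-0.35, 0.02, 0, 0, 0, 0, 70]
    - [-0.7, 0.03, 0, 0, 0, 0, 70]
    - [-0.97, 0.05, 0, 0, 0, 0, 70]

```text
time: 27.07
tool_pos: [0.5236, -0.1081, 0.2512]
ee_rot: [-3.138, -0.0, 1.524]
wrist_force: [-0.4, 0.8, 0.1]
width: 0.0698
finger_force: 0.0
```

Call:
servo_tool:
  plan:
    - [-0.35, 0.02, 0, 0, 0, 0, 70]
    - [-0.7, 0.03, 0, 0, 0, 0, 70]
    - [-0.97, 0.05, 0, 0, 0, 0, 70]

```text
time: 27.32
tool_pos: [0.5241, -0.2052, 0.2507]
ee_rot: [-3.137, -0.001, 1.524]
wrist_force: [-1.0, 1.3, -0.1]
width: 0.0701
finger_force: 0.0
```

Call:
servo_tool:
  plan:
    - [-0.35, 0.02, 0, 0, 0, 0, 70]
    - [-0.7, 0.03, 0, 0, 0, 0, 70]
    - [-0.97, 0.05, 0, 0, 0, 0, 70]

```text
time: 27.57
tool_pos: [0.5246, -0.3023, 0.2504]
ee_rot: [-3.137, -0.002, 1.524]
wrist_force: [0.3, -0.1, -0.8]
width: 0.0701
finger_force: 0.0
```

Call:
servo_tool:
  plan:
    - [-0.35, 0.02, 0, 0, 0, -0.04, 70]
    - [-0.7, 0.03, 0, 0, 0, -0.09, 70]
    - [-0.97, 0.05, 0, 0, 0, -0.09, 70]
    - [-0.97, 0.05, 0, 0, 0, -0.09, 70]
    - [-0.97, 0.05, 0, 0, 0, -0.09, 70]
    - [-0.97, 0.05, 0, 0, 0, -0.09, 70]

```text
time: 28.07
tool_pos: [0.5262, -0.3965, 0.2515]
ee_rot: [-3.14, -0.003, 1.667]
wrist_force: [-1.0, 0.1, 0.4]
width: 0.0698
finger_force: 0.0
```

```bash
python3 - <<'E'
from h import *
o,_=look('w12'); print(o['ee_rot'].tolist())
print([(np.round(d['extent']).tolist(),round(d['conf'],2)) for d in robot.find_in('jar_1_mid','wrist')])
E
```

```text
t 28.07 [ 0.5262 -0.3965  0.2515] yaw 95.5 F [-1.   0.1  0.4]
[-3.1395760144652445, -0.003181768410272623, 1.6666460580662004]
[([347.0, 203.0, 45.0, 67.0], 0.84)]
```

View pics/w12.png

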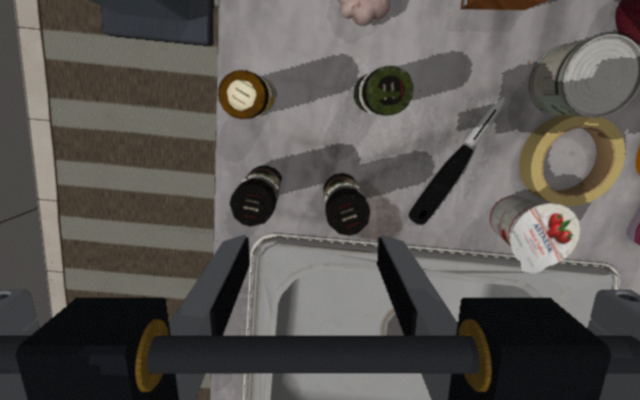

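Four loose jars show with cap tops at (242,94), (390,89), (255,203) and (349,211). The sink rim lies just past them.

```bash
python3 - <<'E'
from h import *
o={'tool_pos':[.5262,-.3965,.2515],'ee_rot':[-3.13958,-.00318,1.66665]}
im=cv2.imread('pics/w12.png'); g=cv2.medianBlur(cv2.cvtColor(im,cv2.COLOR_BGR2GRAY),5)
K,R,t=cam('wrist',o)
for n,(u,v) in dict(j1=(390,89),j2=(242,94),j3=(349,211),j4=(255,203)).items():
    s=g[v-40:v+40,u-40:u+40]
    c=cv2.HoughCircles(s,cv2.HOUGH_GRADIENT,1,20,param1=80,param2=12,minRadius=18,maxRadius=29)
    c=c[0][:3]; print(n,[(round(float(a[0]+u-40),1),round(float(a[1]+v-40),1),round(float(a[2]),1)) for a in c],pix2plane('wrist',(u,v),.105,o).round(4),[pix2plane('wrist',(a[0]+u-40,a[1]+v-40),.105,o)[:2].round(4).tolist() for a in c])
cv2.imwrite('pics/w12c.png',cv2.resize(im[50:250,200:430],None,fx=3,fy=3,interpolation=cv2.INTER_CUBIC))
E
```

```text
j1 [(387.5, 90.5, 25.1)] [ 0.5815 -0.3017  0.105 ] [[0.5797, -0.303]]
j2 [(241.5, 93.5, 23.9)] [ 0.4596 -0.3173  0.105 ] [[0.4592, -0.3169]]
j3 [(348.5, 209.5, 23.9), (339.5, 191.5, 19.1)] [ 0.5607 -0.4101  0.105 ] [[0.5601, -0.4087], [0.55, -0.3927]]
j4 [(255.5, 201.5, 23.9), (266.5, 184.5, 20.4)] [ 0.4752 -0.4107  0.105 ] [[0.4756, -0.4092], [0.4845, -0.3925]]
```

View pics/w12c.png

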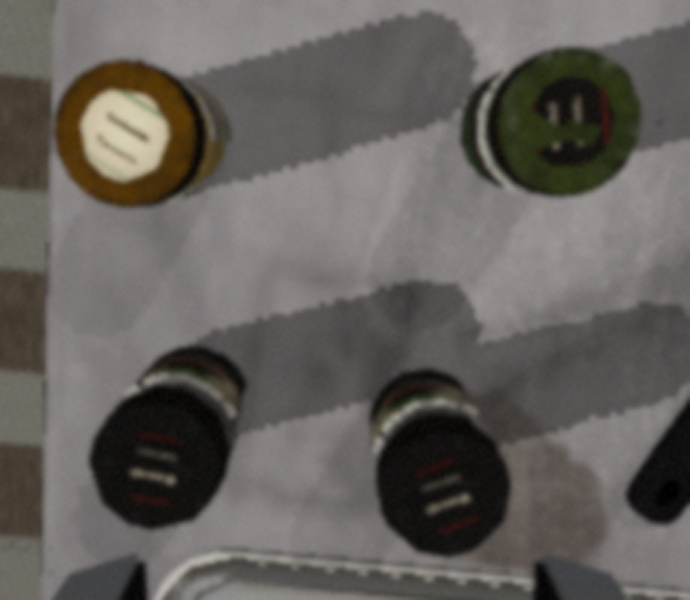

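Call:
servo_tool:
  plan:
    - [0.3, 0.2, 0.2, 0, 0, 0, 60]
    - [0.6, 0.4, 0.4, 0, 0, 0, 60]
    - [0.88, 0.64, 0.7, 0, 0, 0, 60]
    - [0.88, 0.64, 0.9, 0, 0, 0, 60]
    - [0.88, 0.64, 0.9, 0, 0, 0, 60]
    - [0.88, 0.64, 0.9, 0, 0, 0, 60]
    - [0.88, 0.64, 0.9, 0, 0, 0, 60]

```text
time: 28.75
tool_pos: [0.582, -0.3039, 0.1655]
ee_rot: [3.14, 0.002, 1.667]
wrist_force: [-0.9, -0.0, -0.1]
width: 0.0603
finger_force: 0.0
```

```bash
cat >> h.py <<'E'
def cap(name,X,z=.105):
    "fit cap-top circle near expected world xy X; saves crop"
    o=robot.get_obs(); im=snap('wrist',name); g=cv2.medianBlur(cv2.cvtColor(np.asarray(im),cv2.COLOR_RGB2GRAY),5)
    K,R,t=cam('wrist',o); u,v=proj('wrist',[*X,z],o)[0].round().astype(int); dep=(R@np.array([*X,z])+t)[2]; r=.0195*K[0,0]/dep
    a=int(r*1.9); y0,x0=max(v-a,0),max(u-a,0); s=g[y0:v+a,x0:u+a]
    print('TCP',o['tool_pos'].round(4),'yaw %.2f'%np.degrees(o['ee_rot'][2]),'px',u,v,'r %.1f'%r)
    c=cv2.HoughCircles(s,cv2.HOUGH_GRADIENT,1,8,param1=70,param2=10,minRadius=int(r*.8),maxRadius=int(r*1.2))
    vis=cv2.cvtColor(np.asarray(im),cv2.COLOR_RGB2BGR).copy()
    for k in ([] if c is None else c[0][:4]):
        W=pix2plane('wrist',(k[0]+x0,k[1]+y0),z,o); print(np.round([k[0]+x0,k[1]+y0,k[2]],1),W[:2].round(4))
        cv2.circle(vis,(int(k[0]+x0),int(k[1]+y0)),int(k[2]),(0,255,0),1)
    cv2.imwrite(f'pics/{name}v.png',vis[max(v-100,0):v+100,max(u-130,0):u+130]); return o
E
python3 - <<'E'
from h import *
cap('w13',[.5805,-.3025])
E
```

```text
TCP [ 0.582  -0.3039  0.1655] yaw 95.50 px 310 223 r 29.4
[312.5 218.5  32.1] [ 0.5819 -0.299 ]
[312.5 210.5  24.5] [ 0.5814 -0.2935]
[314.5 227.5  34.4] [ 0.5838 -0.3052]
[304.5 213.5  28.9] [ 0.5764 -0.2961]
```

View pics/w13v.png

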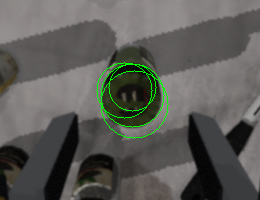

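The enlarged crop shows jar 1's green cap centred between the fingers, at about (130,90) in the crop. The Hough circles are ambiguous because the cap's side merges with its top, so I'll use the true silhouette edges from the w12 picture.

```bash
python3 - <<'E'
from h import *
o={'tool_pos':[.5262,-.3965,.2515],'ee_rot':[-3.13958,-.00318,1.66665]}
f=lambda x,y:(x/3+200,y/3+50)
for n,l,r,b,t in(('j2',(57,133),(198,133),(128,205),(128,61)),('j1',(497,122),(639,122),(567,195),(567,48)),('j4',(91,456),(228,456),(155,526),None),('j3',(376,483),(509,483),(443,553),None)):
    P=[pix2plane('wrist',f(*q),.105,o)[:2] for q in(l,r,b)]; d=np.hypot(*(P[1]-P[0])); m=(P[0]+P[1])/2
    print(n,'width %.4f'%d,'mid',m.round(4),'from bottom',(P[2]+[0,.0195]).round(4), (((P[2]+pix2plane('wrist',f(*t),.105,o)[:2])/2).round(4), np.linalg.norm(P[2]-pix2plane('wrist',f(*t),.105,o)[:2])) if t else '')
# contrast fit on w13 with lower half arcs
o={'tool_pos':[.582,-.3039,.1655],'ee_rot':[3.14,.002,1.667]}
im=cv2.GaussianBlur(cv2.imread('pics/w13.png'),(3,3),0).astype(float)
K,R,t=cam('wrist',o)
th=np.radians(np.arange(150,391,5))
def pts(x,y,r):
    X=np.c_[x+r*np.cos(th),y+r*np.sin(th),np.full(len(th),.105)]; q=(K@(R@X.T+t[:,None])).T; return (q[:,:2]/q[:,2:]).astype(np.float32)
best=[]
for x in np.arange(.574,.590,.001):
    for y in np.arange(-.312,-.292,.001):
        for r in(.0195,.0205):
            a,b=[cv2.remap(im.astype(np.float32),*[c.reshape(1,-1) for c in pts(x,y,rr).T],cv2.INTER_LINEAR)[0] for rr in(r-.0012,r+.0012)]
            best.append((np.median(np.abs(a-b).sum(1)),round(x,4),round(y,4),r))
print(sorted(best)[-6:])
E
```

```text
j2 width 0.0391 mid [ 0.46   -0.3175] from bottom [ 0.461  -0.3175] (array([ 0.4602, -0.3178]), np.float64(0.03835806004844532))
j1 width 0.0392 mid [ 0.5812 -0.303 ] from bottom [ 0.5839 -0.303 ] (array([ 0.581 , -0.3033]), np.float64(0.038921280909866796))
j4 width 0.0413 mid [ 0.4735 -0.4099] from bottom [ 0.4732 -0.4128] 
j3 width 0.0403 mid [ 0.5593 -0.4102] from bottom [ 0.5622 -0.4132] 
[(np.float32(199.17188), np.float64(0.581), np.float64(-0.302), 0.0205), (np.float32(207.17773), np.float64(0.582), np.float64(-0.302), 0.0195), (np.float32(207.84766), np.float64(0.581), np.float64(-0.301), 0.0205), (np.float32(208.0625), np.float64(0.581), np.float64(-0.303), 0.0195), (np.float32(209.39258), np.float64(0.581), np.float64(-0.302), 0.0195), (np.float32(211.00781), np.float64(0.58), np.float64(-0.302), 0.0205)]
```

Call:
servo_tool:
  plan:
    - [0, 0, 0.2, 0, 0, 0, 60]
    - [0, 0, 0.5, 0, 0, 0, 60]
    - [0, 0, 0.8, 0, 0, 0, 60]
    - [0, 0, 1, 0, 0, 0, 60]
    - [0, 0, 1, 0, 0, 0, 60]
    - [0, 0, 1, 0, 0, 0, 60]
    - [0, 0, 1, 0, 0, 0, 30]
    - [0, 0, 1, 0, 0, 0, 30]
    - [0, 0, 1, 0, 0, 0, 30]
    - [0, 0, 1, 0, 0, 0, 30]
    - [0, 0, 1, 0, 0, 0, 30]
    - [0, 0, 1, 0, 0, 0, 30]

```text
time: 29.8
tool_pos: [0.5825, -0.3046, 0.0662]
ee_rot: [3.139, 0.003, 1.667]
wrist_force: [-1.0, -1.1, 6.4]
width: 0.0404
finger_force: 30.0
```

Call:
servo_tool:
  plan:
    - [0, 0, -0.1, 0, 0, 0, 30]
    - [0, 0, -0.3, 0, 0, 0, 30]
    - [0, 0, -0.6, 0, 0, 0, 30]
    - [0, 0, -0.9, 0, 0, 0, 30]
    - [0, 0, -1, 0, 0, 0, 30]
    - [0, 0, -1, 0, 0, 0, 30]
    - [0, 0, -1, 0, 0, 0, 30]
    - [0, 0, -1, 0, 0, 0, 30]

```text
time: 30.47
tool_pos: [0.5808, -0.3029, 0.1608]
ee_rot: [-3.138, -0.003, 1.667]
wrist_force: [0.4, 0.0, -1.2]
width: 0.0403
finger_force: 30.0
```

```bash
cat >> h.py <<'E'
def capfit(name,X,z=.105,w=.012,obs=None,im=None):
    o=obs or robot.get_obs(); im=snap('wrist',name) if im is None else im; im=cv2.GaussianBlur(np.asarray(im),(3,3),0).astype(np.float32)
    K,R,t=cam('wrist',o); th=np.radians(np.arange(150,391,5)); best=[]
    def pts(x,y,r):
        q=(K@(R@np.c_[x+r*np.cos(th),y+r*np.sin(th),np.full(len(th),z)].T+t[:,None])).T; return (q[:,:2]/q[:,2:]).astype(np.float32)
    for x in np.arange(X[0]-w,X[0]+w,.001):
        for y in np.arange(X[1]-w,X[1]+w,.001):
            a,b=[cv2.remap(im,*[c.reshape(1,-1) for c in pts(x,y,rr).T],cv2.INTER_LINEAR)[0] for rr in(.0188,.0212)]
            best.append((float(np.median(np.abs(a-b).sum(1))),x,y))
    best=sorted(best)[-5:]; m=np.mean([b[1:] for b in best],0)
    print('TCP',np.round(o['tool_pos'],4),'cap',m.round(4),'score',[round(b[0]) for b in best],'spread',np.std([b[1:] for b in best],0).round(4)); return o,m
E
python3 - <<'E'
from h import *
o=robot.get_obs(); z=o['tool_pos'][2]-.063+.105
o,m=capfit('w14',o['tool_pos'][:2],z,obs=o)
y=np.degrees(o['ee_rot'][2]); print(y,o['wrist_force'])
a=np.radians(y); d=m-o['tool_pos'][:2]; print('cap offset tool x,y mm',(1000*(np.cos(a)*d[0]+np.sin(a)*d[1])).round(1),(1000*(np.sin(a)*d[0]-np.cos(a)*d[1])).round(1))
P=np.array([.685,-.0495]); yr=.091
for n,yy in(('p4',.045),('p3',-.013),('p2',-.071),('p1',-.129)): print(n,P+yy*np.array([-np.sin(yr),np.cos(yr)]))
go(o['tool_pos'],y,[*(P+.045*np.array([-np.sin(yr),np.cos(yr)])),.2],95.3)
E
```

```text
TCP [ 0.5808 -0.3029  0.1608] cap [ 0.5818 -0.2971] score [30, 32, 34, 34, 38] spread [0.0011 0.0012]
95.49395318328779 [ 0.35917106  0.01470212 -1.19477877]
cap offset tool x,y mm 5.7 1.6
p4 [ 0.68091065 -0.00468619]
p3 [ 0.68618137 -0.06244621]
p2 [ 0.69145209 -0.12020623]
p1 [ 0.6967228  -0.17796624]
shift [ 2.873  1.282 -0.392] az 0.002
```

Call:
servo_tool:
  plan:
    - [0.3, 0.2, -0.3, 0, 0, 0, 30]
    - [0.6, 0.4, -0.35, 0, 0, 0, 30]
    - [0.96, 0.6, -0.35, 0, 0, 0, 30]
    - [0.96, 0.6, -0.35, 0, 0, 0, 30]

```text
time: 30.85
tool_pos: [0.6346, -0.1949, 0.1972]
ee_rot: [3.141, -0.005, 1.675]
wrist_force: [-0.2, -0.8, -1.8]
width: 0.0404
finger_force: 30.0
```

Call:
servo_tool:
  plan:
    - [0.3, 0.2, -0.3, 0, 0, 0, 30]
    - [0.6, 0.4, -0.35, 0, 0, 0, 30]
    - [0.96, 0.6, -0.35, 0, 0, 0, 30]
    - [0.96, 0.6, -0.35, 0, 0, 0, 30]
    - [0.96, 0.6, -0.35, 0, 0, 0, 30]
    - [0.96, 0.6, -0.35, 0, 0, 0, 30]
    - [0.96, 0.6, -0.35, 0, 0, 0, 30]

```text
time: 31.43
tool_pos: [0.682, -0.1021, 0.2317]
ee_rot: [-3.139, -0.0, 1.665]
wrist_force: [-0.4, 0.3, 0.2]
width: 0.0403
finger_force: 30.0
```

```bash
cat > rk.py <<'E'
from h import *
from scipy.optimize import minimize
def segs():
    S=[]
    def rect(x0,x1,y0,y1,z,side): 
        # side: +1 outward normal
        for a,b,n in(((x0,y0),(x1,y0),(0,-1)),((x1,y0),(x1,y1),(1,0)),((x1,y1),(x0,y1),(0,1)),((x0,y1),(x0,y0),(-1,0))):
            for f in np.linspace(.1,.9,17): S.append([a[0]+(b[0]-a[0])*f,a[1]+(b[1]-a[1])*f,z,n[0],n[1]])
    for y in(.045,-.013,-.071,-.129): rect(-.024,.024,y-.024,y+.024,.04,1)
    rect(-.034,.034,-.161,.077,.04,1)
    return np.array(S)
S=segs()
def fitrk(im,o,x0=(.685,-.0495,.091),rows=(0,230),cols=(0,640)):
    g=cv2.GaussianBlur(cv2.cvtColor(np.asarray(im),cv2.COLOR_RGB2LAB),(3,3),0).astype(np.float32); K,R,t=cam('wrist',o)
    def val(p,off):
        c,s=np.cos(p[2]),np.sin(p[2]); X=S[:,:2]+off*S[:,3:]; W=np.c_[p[0]+c*X[:,0]-s*X[:,1],p[1]+s*X[:,0]+c*X[:,1],S[:,2]]
        q=(K@(R@W.T+t[:,None])).T; q=(q[:,:2]/q[:,2:]).astype(np.float32)
        ok=(q[:,1]>rows[0])&(q[:,1]<rows[1])&(q[:,0]>cols[0])&(q[:,0]<cols[1])
        return cv2.remap(g,q[:,:1].copy(),q[:,1:].copy(),cv2.INTER_LINEAR)[:,0],ok
    def cost(p):
        a,k=val(p,-.002); b,_=val(p,.002); return -np.minimum(np.abs(a-b).sum(1),60)[k].mean()
    rs=sorted((minimize(cost,np.add(x0,d),method='Nelder-Mead',options=dict(initial_simplex=np.add(np.add(x0,d),[[0,0,0],[.004,0,0],[0,.004,0],[0,0,.02]]),xatol=1e-5)) for d in((0,0,0),(.004,0,0),(-.004,0,0),(0,.004,0),(0,-.004,0),(0,0,.02),(0,0,-.02))),key=lambda r:r.fun)
    for r in rs[:3]: print(r.x.round(4),round(r.fun,1))
    return rs[0].x
def pockets(p):
    c,s=np.cos(p[2]),np.sin(p[2]); return {n:np.round([p[0]-s*y,p[1]+c*y],4) for n,y in(('p4',.045),('p3',-.013),('p2',-.071),('p1',-.129))}
E
python3 - <<'E'
from rk import *
o=robot.get_obs(); im=snap('wrist','w15'); print(o['tool_pos'],np.degrees(o['ee_rot']),o['width'])
p=fitrk(im,o,rows=(0,225)); print(pockets(p))
rd=lambda n: cv2.cvtColor(cv2.imread(f'pics/{n}.png'),cv2.COLOR_BGR2RGB)
p=fitrk(rd('w2'),{'tool_pos':[.550134,-.19805,.30212],'ee_rot':[-3.141159,-.000982,1.573221]},rows=(0,200)); print(pockets(p))
E
```

```text
[ 0.68196802 -0.10214651  0.23167829] [-1.79823790e+02 -2.47925685e-02  9.54155901e+01] 0.040309185942315216
[ 0.6834 -0.0466  0.0816] -41.5
[ 0.6834 -0.0466  0.0812] -41.5
[ 0.6834 -0.0466  0.0816] -41.5
{'p4': array([ 0.6797, -0.0017]), 'p3': array([ 0.6845, -0.0595]), 'p2': array([ 0.6892, -0.1174]), 'p1': array([ 0.6939, -0.1752])}
[ 0.6828 -0.0476  0.0831] -45.7
[ 0.6828 -0.0478  0.0829] -45.7
[ 0.6828 -0.0478  0.0825] -45.7
{'p4': array([ 0.6791, -0.0028]), 'p3': array([ 0.6839, -0.0606]), 'p2': array([ 0.6887, -0.1184]), 'p1': array([ 0.6935, -0.1762])}
```

Call:
servo_tool:
  plan:
    - [0.2, 0.02, 0.1, 0, 0, 0, 30]
    - [0.5, 0.04, 0.3, 0, 0, 0, 30]
    - [0.8, 0.06, 0.5, 0, 0, 0, 30]
    - [1, 0.07, 0.7, 0, 0, 0, 30]
    - [1, 0.07, 0.9, 0, 0, 0, 30]
    - [1, 0.07, 0.95, 0, 0, 0, 30]
    - [1, 0.07, 0.95, 0, 0, 0, 30]
    - [1, 0.07, 0.95, 0, 0, 0, 30]
    - [1, 0.07, 0.95, 0, 0, 0, 30]
    - [1, 0.07, 0.95, 0, 0, 0, 30]

```text
time: 32.32
tool_pos: [0.6813, -0.002, 0.1408]
ee_rot: [3.138, 0.001, 1.665]
wrist_force: [-1.0, 0.1, -0.5]
width: 0.0406
finger_force: 30.0
```

```bash
python3 - <<'E'
from rk import *
o=robot.get_obs(); im=snap('wrist','w16'); print(o['tool_pos'],np.degrees(o['ee_rot']),o['qvel'].round(3))
go(o['tool_pos'],np.degrees(o['ee_rot'][2]),[.6796,-.002,.0725],95.4)
E
```

```text
[ 0.68129272 -0.0020116   0.14077004] [1.79785279e+02 4.16587594e-02 9.54008601e+01] [ 0.005  0.002  0.004  0.001 -0.001 -0.001]
shift [ 0.002 -0.017  0.683] az 0.0
```

Call:
servo_tool:
  plan:
    - [0, -0.015, 0.1, 0, 0, 0, 30]
    - [0, -0.015, 0.25, 0, 0, 0, 30]
    - [0, -0.015, 0.35, 0, 0, 0, 30]
    - [0, -0.015, 0.45, 0, 0, 0, 30]
    - [0, -0.015, 0.5, 0, 0, 0, 30]
    - [0, -0.015, 0.5, 0, 0, 0, 30]

```text
time: 32.87
tool_pos: [0.6776, -0.0008, 0.0861]
ee_rot: [-3.138, -0.001, 1.667]
wrist_force: [-0.6, -0.1, -1.5]
width: 0.0406
finger_force: 30.0
```

Call:
servo_tool:
  plan:
    - [0, 0, 0.05, 0, 0, 0, 30]
    - [0, 0, 0.1, 0, 0, 0, 30]
    - [0, 0, 0.15, 0, 0, 0, 30]
    - [0, 0, 0.18, 0, 0, 0, 30]
    - [0, 0, 0.18, 0, 0, 0, 30]
    - [0, 0, 0.18, 0, 0, 0, 30]

```text
time: 33.37
tool_pos: [0.6789, -0.0009, 0.0739]
ee_rot: [3.14, 0.001, 1.667]
wrist_force: [-3.9, 0.4, 9.6]
width: 0.0404
finger_force: 30.0
```

Call:
servo_tool:
  plan:
    - [0, 0, -0.01, 0, 0, 0, 60]
    - [0, 0, -0.01, 0, 0, 0, 60]
    - [0, 0, -0.01, 0, 0, 0, 60]
    - [0, 0, -0.01, 0, 0, 0, 60]
    - [0, 0, -0.3, 0, 0, 0, 60]
    - [0, 0, -0.7, 0, 0, 0, 60]
    - [0, 0, -0.95, 0, 0, 0, 60]
    - [0, 0, -0.95, 0, 0, 0, 60]
    - [0, 0, -0.95, 0, 0, 0, 60]
    - [0, 0, -0.95, 0, 0, 0, 60]

```text
time: 34.2
tool_pos: [0.6783, -0.0009, 0.1642]
ee_rot: [-3.14, -0.0, 1.667]
wrist_force: [0.1, -0.5, 0.1]
width: 0.0602
finger_force: 0.0
```

```bash
python3 - <<'E'
from rk import *
o=robot.get_obs(); capfit('w17',[.6796,-.002],.113,obs=o)
E
```

```text
TCP [ 0.6783 -0.0009  0.1642] cap [0.679  0.0024] score [70, 77, 78, 78, 84] spread [0.0005 0.001 ]
```

Call:
servo_tool:
  plan:
    - [-0.25, -0.2, 0, 0, 0, 0, 60]
    - [-0.5, -0.4, 0, 0, 0, 0, 60]
    - [-0.75, -0.6, 0, 0, 0, 0, 60]
    - [-0.98, -0.83, 0, 0, 0, 0, 60]
    - [-0.98, -0.83, 0, 0, 0, 0, 60]

```text
time: 34.67
tool_pos: [0.6014, -0.1104, 0.1628]
ee_rot: [-3.135, 0.001, 1.662]
wrist_force: [0.9, -0.3, 0.4]
width: 0.0598
finger_force: 0.0
```

Call:
servo_tool:
  plan:
    - [-0.25, -0.2, 0, 0, 0, 0, 60]
    - [-0.5, -0.4, 0, 0, 0, 0, 60]
    - [-0.75, -0.6, 0, 0, 0, 0, 60]
    - [-0.98, -0.83, 0, 0, 0, 0, 60]
    - [-0.98, -0.83, 0, 0, 0, 0, 60]

```text
time: 35.08
tool_pos: [0.5287, -0.2153, 0.1633]
ee_rot: [-3.136, -0.0, 1.661]
wrist_force: [0.4, 0.1, 0.0]
width: 0.0602
finger_force: 0.0
```

Call:
servo_tool:
  plan:
    - [-0.25, -0.2, 0, 0, 0, 0, 60]
    - [-0.5, -0.4, 0, 0, 0, 0, 60]
    - [-0.75, -0.6, 0, 0, 0, 0, 60]
    - [-0.98, -0.83, 0, 0, 0, 0, 60]
    - [-0.98, -0.83, 0, 0, 0, 0, 60]
    - [-0.98, -0.83, 0, 0, 0, 0, 60]
    - [-0.98, -0.83, 0, 0, 0, 0, 60]
    - [-0.98, -0.83, 0, 0, 0, 0, 60]

```text
time: 35.75
tool_pos: [0.4597, -0.3161, 0.1647]
ee_rot: [-3.141, -0.001, 1.668]
wrist_force: [0.4, -0.1, 0.3]
width: 0.0603
finger_force: 0.0
```

```bash
python3 - <<'E'
from h import *
o,m=capfit('w18',[.460,-.3177]); y=np.degrees(o['ee_rot'][2]); print(y); go(o['tool_pos'],y,[.460,-.3177,.0635],95.4)
E
```

```text
TCP [ 0.4597 -0.3161  0.1647] cap [ 0.4584 -0.3165] score [165, 173, 173, 191, 198] spread [0.0005 0.0007]
95.58239388751872
shift [-1.600e-02  1.000e-03  1.012e+00] az 0.002
```

Call:
servo_tool:
  plan:
    - [-0.01, 0, 0.2, 0, 0, 0, 60]
    - [-0.01, 0, 0.5, 0, 0, 0, 60]
    - [-0.01, 0, 0.8, 0, 0, 0, 60]
    - [-0.01, 0, 1, 0, 0, 0, 60]
    - [-0.01, 0, 1, 0, 0, 0, 60]
    - [-0.01, 0, 1, 0, 0, 0, 60]
    - [-0.01, 0, 1, 0, 0, 0, 30]
    - [-0.01, 0, 1, 0, 0, 0, 30]
    - [-0.01, 0, 1, 0, 0, 0, 30]
    - [-0.01, 0, 1, 0, 0, 0, 30]
    - [-0.01, 0, 1, 0, 0, 0, 30]
    - [-0.01, 0, 1, 0, 0, 0, 30]

```text
time: 36.8
tool_pos: [0.4599, -0.3192, 0.0676]
ee_rot: [3.139, 0.002, 1.666]
wrist_force: [-0.6, -0.0, 5.1]
width: 0.0404
finger_force: 29.9
```

Call:
servo_tool:
  plan:
    - [0, 0, -0.1, 0, 0, 0, 30]
    - [0, 0, -0.3, 0, 0, 0, 30]
    - [0, 0, -0.6, 0, 0, 0, 30]
    - [0, 0, -0.9, 0, 0, 0, 30]
    - [0, 0, -1, 0, 0, 0, 30]
    - [0, 0, -1, 0, 0, 0, 30]
    - [0, 0, -1, 0, 0, 0, 30]
    - [0, 0, -1, 0, 0, 0, 30]

```text
time: 37.47
tool_pos: [0.4582, -0.3176, 0.1631]
ee_rot: [-3.139, -0.003, 1.667]
wrist_force: [0.2, -0.6, -2.0]
width: 0.0409
finger_force: 29.9
```

Call:
servo_tool:
  plan:
    - [0.2, 0.2, -0.2, 0, 0, 0, 30]
    - [0.4, 0.4, -0.3, 0, 0, 0, 30]
    - [0.6, 0.6, -0.3, 0, 0, 0, 30]
    - [0.78, 0.83, -0.3, 0, 0, 0, 30]
    - [0.78, 0.83, -0.3, 0, 0, 0, 30]

```text
time: 37.88
tool_pos: [0.5362, -0.2285, 0.1926]
ee_rot: [-3.14, -0.005, 1.672]
wrist_force: [-0.2, -0.5, -1.2]
width: 0.0405
finger_force: 29.9
```

Call:
servo_tool:
  plan:
    - [0.2, 0.2, 0, 0, 0, 0, 30]
    - [0.4, 0.4, 0, 0, 0, 0, 30]
    - [0.6, 0.6, 0, 0, 0, 0, 30]
    - [0.78, 0.83, 0, 0, 0, 0, 30]
    - [0.78, 0.83, 0, 0, 0, 0, 30]

```text
time: 38.3
tool_pos: [0.6109, -0.1432, 0.1919]
ee_rot: [-3.139, -0.004, 1.671]
wrist_force: [-0.6, -0.0, -0.2]
width: 0.0407
finger_force: 29.9
```

Call:
servo_tool:
  plan:
    - [0.2, 0.2, 0, 0, 0, 0, 30]
    - [0.4, 0.4, 0.1, 0, 0, 0, 30]
    - [0.6, 0.6, 0.2, 0, 0, 0, 30]
    - [0.78, 0.83, 0.4, 0, 0, 0, 30]
    - [0.78, 0.83, 0.5, 0, 0, 0, 30]
    - [0.78, 0.83, 0.5, 0, 0, 0, 30]
    - [0.78, 0.83, 0.5, 0, 0, 0, 30]
    - [0.78, 0.83, 0.5, 0, 0, 0, 30]
    - [0.78, 0.83, 0.5, 0, 0, 0, 30]

```text
time: 39.05
tool_pos: [0.6845, -0.0631, 0.147]
ee_rot: [3.14, 0.001, 1.665]
wrist_force: [-0.0, 0.4, -1.3]
width: 0.0405
finger_force: 29.9
```

```bash
python3 - <<'E'
from h import *
o=robot.get_obs(); y=np.degrees(o['ee_rot'][2]); print(o['tool_pos'],y); go(o['tool_pos'],y,[.6842,-.060,.0735],95.4)
E
```

```text
[ 0.6844827  -0.06307321  0.14696617] 95.39823448746007
shift [0.031 0.    0.735] az -0.0
```

Call:
servo_tool:
  plan:
    - [0.02, 0, 0.1, 0, 0, 0, 30]
    - [0.02, 0, 0.25, 0, 0, 0, 30]
    - [0.02, 0, 0.4, 0, 0, 0, 30]
    - [0.02, 0, 0.5, 0, 0, 0, 30]
    - [0.02, 0, 0.55, 0, 0, 0, 30]
    - [0.02, 0, 0.55, 0, 0, 0, 30]

```text
time: 39.55
tool_pos: [0.6833, -0.0598, 0.0888]
ee_rot: [-3.139, -0.001, 1.666]
wrist_force: [-0.3, 0.2, -1.4]
width: 0.0407
finger_force: 29.9
```

Call:
servo_tool:
  plan:
    - [0, 0, 0.05, 0, 0, 0, 30]
    - [0, 0, 0.1, 0, 0, 0, 30]
    - [0, 0, 0.15, 0, 0, 0, 30]
    - [0, 0, 0.18, 0, 0, 0, 30]
    - [0, 0, 0.18, 0, 0, 0, 30]
    - [0, 0, 0.18, 0, 0, 0, 30]

```text
time: 40.05
tool_pos: [0.6844, -0.0597, 0.0752]
ee_rot: [3.141, 0.001, 1.667]
wrist_force: [-3.1, 0.1, 6.2]
width: 0.0404
finger_force: 30.0
```

Call:
servo_tool:
  plan:
    - [0, 0, -0.01, 0, 0, 0, 60]
    - [0, 0, -0.01, 0, 0, 0, 60]
    - [0, 0, -0.01, 0, 0, 0, 60]
    - [0, 0, -0.01, 0, 0, 0, 60]
    - [0, 0, -0.3, 0, 0, 0, 60]
    - [0, 0, -0.7, 0, 0, 0, 60]
    - [0, 0, -0.92, 0, 0, 0, 60]
    - [0, 0, -0.92, 0, 0, 0, 60]
    - [0, 0, -0.92, 0, 0, 0, 60]

```text
time: 40.8
tool_pos: [0.6855, -0.0598, 0.1668]
ee_rot: [3.137, 0.001, 1.667]
wrist_force: [-0.4, -0.1, -0.9]
width: 0.06
finger_force: 0.0
```

Call:
servo_tool:
  plan:
    - [-0.3, -0.15, 0, 0, 0, 0, 60]
    - [-0.6, -0.3, 0, 0, 0, 0, 60]
    - [-0.84, -0.39, 0, 0, 0, 0, 60]
    - [-0.84, -0.39, 0, 0, 0, 0, 60]

```text
time: 41.13
tool_pos: [0.651, -0.1516, 0.1613]
ee_rot: [-3.136, 0.001, 1.661]
wrist_force: [0.9, 0.2, -0.1]
width: 0.0598
finger_force: 0.0
```

Call:
servo_tool:
  plan:
    - [-0.3, -0.15, 0, 0, 0, 0, 60]
    - [-0.6, -0.3, 0, 0, 0, 0, 60]
    - [-0.84, -0.39, 0, 0, 0, 0, 60]
    - [-0.84, -0.39, 0, 0, 0, 0, 60]

```text
time: 41.47
tool_pos: [0.6205, -0.2383, 0.1616]
ee_rot: [-3.137, -0.0, 1.661]
wrist_force: [0.1, -0.4, 0.7]
width: 0.0602
finger_force: 0.0
```

Call:
servo_tool:
  plan:
    - [-0.3, -0.15, 0, 0, 0, 0, 60]
    - [-0.6, -0.3, 0, 0, 0, 0, 60]
    - [-0.84, -0.39, 0, 0, 0, 0, 60]
    - [-0.84, -0.39, 0, 0, 0, 0, 60]

```text
time: 41.8
tool_pos: [0.59, -0.3251, 0.1619]
ee_rot: [-3.138, -0.0, 1.662]
wrist_force: [-0.5, 0.8, -0.5]
width: 0.0603
finger_force: 0.0
```

Call:
servo_tool:
  plan:
    - [-0.3, -0.15, 0, 0, 0, 0, 60]
    - [-0.6, -0.3, 0, 0, 0, 0, 60]
    - [-0.84, -0.39, 0, 0, 0, 0, 60]
    - [-0.84, -0.39, 0, 0, 0, 0, 60]
    - [-0.84, -0.39, 0, 0, 0, 0, 60]
    - [-0.84, -0.39, 0, 0, 0, 0, 60]
    - [-0.84, -0.39, 0, 0, 0, 0, 60]

```text
time: 42.38
tool_pos: [0.5621, -0.4069, 0.1638]
ee_rot: [-3.141, -0.002, 1.669]
wrist_force: [-0.6, -0.0, 0.0]
width: 0.0603
finger_force: 0.0
```

```bash
python3 - <<'E'
from h import *
o,m=capfit('w19',[.5595,-.411]); y=np.degrees(o['ee_rot'][2]); print(y); go(o['tool_pos'],y,[*m,.0635],95.4)
im=cv2.cvtColor(cv2.imread('pics/w12.png'),cv2.COLOR_BGR2RGB); oo={'tool_pos':[.5262,-.3965,.2515],'ee_rot':[-3.13958,-.00318,1.66665]}
for X in((.5595,-.411),(.4735,-.411),(.46,-.317),(.581,-.303)): capfit('',X,obs=oo,im=im)
E
```

```text
TCP [ 0.5621 -0.4069  0.1638] cap [ 0.5599 -0.4122] score [165, 168, 169, 170, 184] spread [0.0005 0.0007]
95.61617364672334
shift [-0.05  -0.027  1.003] az 0.002
TCP [ 0.5262 -0.3965  0.2515] cap [ 0.5597 -0.4124] score [155, 155, 162, 165, 166] spread [0.0007 0.0014]
TCP [ 0.5262 -0.3965  0.2515] cap [ 0.4723 -0.4124] score [175, 180, 184, 191, 206] spread [0.0007 0.0005]
TCP [ 0.5262 -0.3965  0.2515] cap [ 0.4604 -0.3178] score [128, 148, 148, 152, 158] spread [0.001  0.0004]
TCP [ 0.5262 -0.3965  0.2515] cap [ 0.5788 -0.3036] score [170, 176, 206, 215, 222] spread [0.0007 0.0005]
```

Call:
servo_tool:
  plan:
    - [-0.05, -0.02, 0.2, 0, 0, 0, 60]
    - [-0.05, -0.02, 0.5, 0, 0, 0, 60]
    - [-0.05, -0.02, 0.8, 0, 0, 0, 60]
    - [-0.05, -0.02, 1, 0, 0, 0, 60]
    - [-0.05, -0.02, 1, 0, 0, 0, 60]
    - [-0.05, -0.02, 1, 0, 0, 0, 60]
    - [-0.05, -0.02, 1, 0, 0, 0, 30]
    - [-0.05, -0.02, 1, 0, 0, 0, 30]
    - [-0.05, -0.02, 1, 0, 0, 0, 30]
    - [-0.05, -0.02, 1, 0, 0, 0, 30]
    - [-0.05, -0.02, 1, 0, 0, 0, 30]
    - [-0.05, -0.02, 1, 0, 0, 0, 30]

```text
time: 43.43
tool_pos: [0.5606, -0.415, 0.0671]
ee_rot: [3.139, 0.003, 1.667]
wrist_force: [-1.5, -0.3, 5.6]
width: 0.0403
finger_force: 30.0
```

Call:
servo_tool:
  plan:
    - [0, 0, -0.1, 0, 0, 0, 30]
    - [0, 0, -0.3, 0, 0, 0, 30]
    - [0, 0, -0.6, 0, 0, 0, 30]
    - [0, 0, -0.9, 0, 0, 0, 30]
    - [0, 0, -1, 0, 0, 0, 30]
    - [0, 0, -1, 0, 0, 0, 30]
    - [0, 0, -1, 0, 0, 0, 30]
    - [0, 0, -1, 0, 0, 0, 30]

```text
time: 44.1
tool_pos: [0.5588, -0.4135, 0.1615]
ee_rot: [-3.139, -0.003, 1.667]
wrist_force: [-0.0, 0.3, -1.7]
width: 0.0405
finger_force: 29.9
```

Call:
servo_tool:
  plan:
    - [0.2, 0.1, -0.2, 0, 0, 0, 30]
    - [0.5, 0.2, -0.3, 0, 0, 0, 30]
    - [0.7, 0.4, -0.3, 0, 0, 0, 30]
    - [0.93, 0.52, -0.3, 0, 0, 0, 30]
    - [0.93, 0.52, -0.3, 0, 0, 0, 30]

```text
time: 44.52
tool_pos: [0.6039, -0.3112, 0.1916]
ee_rot: [-3.139, -0.006, 1.672]
wrist_force: [-0.1, 0.3, -1.2]
width: 0.0404
finger_force: 29.9
```

Call:
servo_tool:
  plan:
    - [0.2, 0.1, 0, 0, 0, 0, 30]
    - [0.5, 0.2, 0, 0, 0, 0, 30]
    - [0.7, 0.4, 0, 0, 0, 0, 30]
    - [0.93, 0.52, 0, 0, 0, 0, 30]
    - [0.93, 0.52, 0, 0, 0, 0, 30]

```text
time: 44.93
tool_pos: [0.6462, -0.2143, 0.1912]
ee_rot: [-3.138, -0.005, 1.672]
wrist_force: [-0.7, -0.3, -1.7]
width: 0.0402
finger_force: 29.9
```

Call:
servo_tool:
  plan:
    - [0.2, 0.1, 0, 0, 0, 0, 30]
    - [0.5, 0.2, 0.1, 0, 0, 0, 30]
    - [0.7, 0.4, 0.2, 0, 0, 0, 30]
    - [0.93, 0.52, 0.4, 0, 0, 0, 30]
    - [0.93, 0.52, 0.5, 0, 0, 0, 30]
    - [0.93, 0.52, 0.5, 0, 0, 0, 30]
    - [0.93, 0.52, 0.5, 0, 0, 0, 30]
    - [0.93, 0.52, 0.5, 0, 0, 0, 30]
    - [0.93, 0.52, 0.5, 0, 0, 0, 30]

```text
time: 45.68
tool_pos: [0.6884, -0.1234, 0.1458]
ee_rot: [3.14, 0.001, 1.665]
wrist_force: [-1.2, -0.4, -1.0]
width: 0.0404
finger_force: 29.9
```

```bash
python3 - <<'E'
from h import *
o=robot.get_obs(); y=np.degrees(o['ee_rot'][2]); print(o['tool_pos'],y); go(o['tool_pos'],y,[.689,-.118,.0755],95.4)
E
```

```text
[ 0.68838885 -0.1234091   0.14578891] 95.3738529452058
shift [0.053 0.011 0.703] az -0.0
```

Call:
servo_tool:
  plan:
    - [0.035, 0.01, 0.1, 0, 0, 0, 30]
    - [0.035, 0.01, 0.25, 0, 0, 0, 30]
    - [0.035, 0.01, 0.4, 0, 0, 0, 30]
    - [0.035, 0.01, 0.5, 0, 0, 0, 30]
    - [0.035, 0.01, 0.55, 0, 0, 0, 30]
    - [0.035, 0.01, 0.55, 0, 0, 0, 30]

```text
time: 46.18
tool_pos: [0.688, -0.118, 0.0876]
ee_rot: [-3.139, -0.001, 1.666]
wrist_force: [0.4, -0.9, -1.9]
width: 0.0404
finger_force: 29.9
```

Call:
servo_tool:
  plan:
    - [0, 0, 0.05, 0, 0, 0, 30]
    - [0, 0, 0.1, 0, 0, 0, 30]
    - [0, 0, 0.15, 0, 0, 0, 30]
    - [0, 0, 0.17, 0, 0, 0, 30]
    - [0, 0, 0.17, 0, 0, 0, 30]
    - [0, 0, 0.17, 0, 0, 0, 30]

```text
time: 46.68
tool_pos: [0.6892, -0.1181, 0.0748]
ee_rot: [3.14, 0.001, 1.667]
wrist_force: [-2.5, 0.5, 5.1]
width: 0.0407
finger_force: 30.0
```

Call:
servo_tool:
  plan:
    - [0, 0, -0.01, 0, 0, 0, 60]
    - [0, 0, -0.01, 0, 0, 0, 60]
    - [0, 0, -0.01, 0, 0, 0, 60]
    - [0, 0, -0.01, 0, 0, 0, 60]
    - [0, 0, -0.3, 0, 0, 0, 60]
    - [0, 0, -0.7, 0, 0, 0, 60]
    - [0, 0, -0.92, 0, 0, 0, 60]
    - [0, 0, -0.92, 0, 0, 0, 60]
    - [0, 0, -0.92, 0, 0, 0, 60]

```text
time: 47.43
tool_pos: [0.6901, -0.1183, 0.1669]
ee_rot: [3.137, 0.002, 1.667]
wrist_force: [-1.0, -0.3, -1.3]
width: 0.0599
finger_force: 0.0
```

Call:
servo_tool:
  plan:
    - [-0.25, -0.2, 0, 0, 0, 0, 60]
    - [-0.5, -0.4, 0, 0, 0, 0, 60]
    - [-0.75, -0.6, 0, 0, 0, 0, 60]
    - [-0.91, -0.81, 0, 0, 0, 0, 60]
    - [-0.91, -0.81, 0, 0, 0, 0, 60]

```text
time: 47.85
tool_pos: [0.613, -0.2198, 0.1615]
ee_rot: [-3.135, -0.001, 1.661]
wrist_force: [-0.0, -0.2, 1.6]
width: 0.0599
finger_force: 0.0
```

Call:
servo_tool:
  plan:
    - [-0.25, -0.2, 0, 0, 0, 0, 60]
    - [-0.5, -0.4, 0, 0, 0, 0, 60]
    - [-0.75, -0.6, 0, 0, 0, 0, 60]
    - [-0.91, -0.81, 0, 0, 0, 0, 60]
    - [-0.91, -0.81, 0, 0, 0, 0, 60]

```text
time: 48.27
tool_pos: [0.5416, -0.3174, 0.162]
ee_rot: [-3.137, -0.001, 1.662]
wrist_force: [0.4, -0.0, 1.2]
width: 0.0599
finger_force: 0.0
```

Call:
servo_tool:
  plan:
    - [-0.25, -0.2, 0, 0, 0, 0, 60]
    - [-0.5, -0.4, 0, 0, 0, 0, 60]
    - [-0.75, -0.6, 0, 0, 0, 0, 60]
    - [-0.91, -0.81, 0, 0, 0, 0, 60]
    - [-0.91, -0.81, 0, 0, 0, 0, 60]
    - [-0.91, -0.81, 0, 0, 0, 0, 60]
    - [-0.91, -0.81, 0, 0, 0, 0, 60]
    - [-0.91, -0.81, 0, 0, 0, 0, 60]

```text
time: 48.93
tool_pos: [0.4742, -0.4115, 0.1637]
ee_rot: [-3.141, -0.001, 1.669]
wrist_force: [1.4, 0.6, -0.3]
width: 0.0603
finger_force: 0.0
```

```bash
python3 - <<'E'
from h import *
o,m=capfit('w20',[.4723,-.4124]); y=np.degrees(o['ee_rot'][2]); print(y); go(o['tool_pos'],y,[*m,.0635],95.4)
E
```

```text
TCP [ 0.4742 -0.4115  0.1637] cap [ 0.4719 -0.4126] score [219, 220, 228, 235, 239] spread [0.0005 0.0007]
95.60074553625134
shift [-0.009 -0.024  1.002] az 0.002
```

Call:
servo_tool:
  plan:
    - [0, -0.02, 0.2, 0, 0, 0, 60]
    - [0, -0.02, 0.5, 0, 0, 0, 60]
    - [0, -0.02, 0.8, 0, 0, 0, 60]
    - [0, -0.02, 1, 0, 0, 0, 60]
    - [0, -0.02, 1, 0, 0, 0, 60]
    - [0, -0.02, 1, 0, 0, 0, 60]
    - [0, -0.02, 1, 0, 0, 0, 30]
    - [0, -0.02, 1, 0, 0, 0, 30]
    - [0, -0.02, 1, 0, 0, 0, 30]
    - [0, -0.02, 1, 0, 0, 0, 30]
    - [0, -0.02, 1, 0, 0, 0, 30]
    - [0, -0.02, 1, 0, 0, 0, 30]

```text
time: 49.98
tool_pos: [0.4721, -0.4141, 0.0669]
ee_rot: [3.139, 0.003, 1.666]
wrist_force: [-0.2, 0.2, 6.8]
width: 0.04
finger_force: 30.0
```

Call:
servo_tool:
  plan:
    - [0, 0, -0.1, 0, 0, 0, 30]
    - [0, 0, -0.3, 0, 0, 0, 30]
    - [0, 0, -0.6, 0, 0, 0, 30]
    - [0, 0, -0.9, 0, 0, 0, 30]
    - [0, 0, -1, 0, 0, 0, 30]
    - [0, 0, -1, 0, 0, 0, 30]
    - [0, 0, -1, 0, 0, 0, 30]
    - [0, 0, -1, 0, 0, 0, 30]

```text
time: 50.65
tool_pos: [0.4703, -0.4123, 0.1618]
ee_rot: [-3.139, -0.003, 1.667]
wrist_force: [-0.5, 1.0, -1.3]
width: 0.0407
finger_force: 30.0
```

Call:
servo_tool:
  plan:
    - [0.2, 0.2, -0.2, 0, 0, 0, 30]
    - [0.4, 0.4, -0.3, 0, 0, 0, 30]
    - [0.6, 0.6, -0.3, 0, 0, 0, 30]
    - [0.72, 0.81, -0.3, 0, 0, 0, 30]
    - [0.72, 0.81, -0.3, 0, 0, 0, 30]

```text
time: 51.07
tool_pos: [0.5472, -0.3297, 0.1914]
ee_rot: [-3.14, -0.005, 1.672]
wrist_force: [-0.7, 0.8, -1.4]
width: 0.0407
finger_force: 30.0
```

Call:
servo_tool:
  plan:
    - [0.2, 0.2, 0, 0, 0, 0, 30]
    - [0.4, 0.4, 0, 0, 0, 0, 30]
    - [0.6, 0.6, 0, 0, 0, 0, 30]
    - [0.72, 0.81, 0, 0, 0, 0, 30]
    - [0.72, 0.81, 0, 0, 0, 0, 30]

```text
time: 51.48
tool_pos: [0.6203, -0.2508, 0.191]
ee_rot: [-3.139, -0.004, 1.671]
wrist_force: [-0.2, 0.7, -1.1]
width: 0.0408
finger_force: 30.0
```

Call:
servo_tool:
  plan:
    - [0.2, 0.2, 0, 0, 0, 0, 30]
    - [0.4, 0.4, 0.1, 0, 0, 0, 30]
    - [0.6, 0.6, 0.2, 0, 0, 0, 30]
    - [0.72, 0.81, 0.4, 0, 0, 0, 30]
    - [0.72, 0.81, 0.5, 0, 0, 0, 30]
    - [0.72, 0.81, 0.5, 0, 0, 0, 30]
    - [0.72, 0.81, 0.5, 0, 0, 0, 30]
    - [0.72, 0.81, 0.5, 0, 0, 0, 30]
    - [0.72, 0.81, 0.5, 0, 0, 0, 30]

```text
time: 52.23
tool_pos: [0.6922, -0.1765, 0.1461]
ee_rot: [3.14, 0.001, 1.665]
wrist_force: [-1.0, -0.7, -0.9]
width: 0.0406
finger_force: 30.0
```

```bash
python3 - <<'E'
from h import *
o=robot.get_obs(); y=np.degrees(o['ee_rot'][2]); print(o['tool_pos'],y); go(o['tool_pos'],y,[.6937,-.1760,.0755],95.4)
E
```

```text
[ 0.69217716 -0.17653439  0.14605402] 95.3829275047265
shift [0.004 0.016 0.706] az -0.0
```

Call:
servo_tool:
  plan:
    - [-0.01, 0.02, 0.1, 0, 0, 0, 30]
    - [-0.01, 0.02, 0.25, 0, 0, 0, 30]
    - [-0.01, 0.02, 0.4, 0, 0, 0, 30]
    - [-0.01, 0.02, 0.5, 0, 0, 0, 30]
    - [-0.01, 0.02, 0.55, 0, 0, 0, 30]
    - [-0.01, 0.02, 0.55, 0, 0, 0, 30]

```text
time: 52.73
tool_pos: [0.6935, -0.1758, 0.0876]
ee_rot: [-3.139, -0.001, 1.666]
wrist_force: [-0.4, 0.5, -2.1]
width: 0.0407
finger_force: 30.0
```

Call:
servo_tool:
  plan:
    - [0, 0, 0.05, 0, 0, 0, 30]
    - [0, 0, 0.1, 0, 0, 0, 30]
    - [0, 0, 0.15, 0, 0, 0, 30]
    - [0, 0, 0.17, 0, 0, 0, 30]
    - [0, 0, 0.17, 0, 0, 0, 30]
    - [0, 0, 0.17, 0, 0, 0, 30]

```text
time: 53.23
tool_pos: [0.6949, -0.1759, 0.0745]
ee_rot: [3.14, 0.001, 1.667]
wrist_force: [-1.9, 0.5, 6.3]
width: 0.0405
finger_force: 30.0
```

Seated. Now I'll release, retreat and check the whole scene with the last picture.

Call:
servo_tool:
  plan:
    - [0, 0, -0.01, 0, 0, 0, 60]
    - [0, 0, -0.01, 0, 0, 0, 60]
    - [0, 0, -0.01, 0, 0, 0, 60]
    - [0, 0, -0.01, 0, 0, 0, 60]
    - [0, 0, -0.3, 0, 0, 0, 60]
    - [0, 0, -0.7, 0, 0, 0, 60]
    - [0, 0, -1, 0, 0, 0, 60]
    - [0, 0, -1, 0, 0, 0, 60]

```text
time: 53.9
tool_pos: [0.6978, -0.1768, 0.1821]
ee_rot: [3.128, 0.006, 1.667]
wrist_force: [0.5, -0.8, 1.9]
width: 0.0599
finger_force: 0.0
```

Call:
servo_tool:
  plan:
    - [0, -0.3, -0.3, 0, 0, 0, 60]
    - [0, -0.6, -0.6, 0, 0, 0, 60]
    - [0, -1, -1, 0, 0, 0, 60]
    - [0, -1, -1, 0, 0, 0, 60]
    - [0, -1, -1, 0, 0, 0, 60]
    - [0, -1, -1, 0, 0, 0, 60]

```text
time: 54.4
tool_pos: [0.5955, -0.1854, 0.2726]
ee_rot: [3.139, 0.001, 1.666]
wrist_force: [0.6, 0.0, 0.1]
width: 0.06
finger_force: 0.0
```

Call:
servo_tool:
  plan:
    - [0, -0.3, 0, 0, 0, 0, 60]
    - [0, -0.6, 0, 0, 0, 0, 60]
    - [0, -1, 0, 0, 0, 0, 60]
    - [0, -1, 0, 0, 0, 0, 60]
    - [0, -1, 0, 0, 0, 0, 60]
    - [0, -1, 0, 0, 0, 0, 60]

```text
time: 54.9
tool_pos: [0.4963, -0.1946, 0.2703]
ee_rot: [-3.14, -0.002, 1.667]
wrist_force: [-0.1, -0.5, -0.1]
width: 0.0597
finger_force: 0.0
```

```bash
python3 - <<'E'
from h import *
a=snap('scene','cF'); b=snap('side','sF'); o,w=look('wF')
f=lambda im,x0,x1,y0,y1,s:cv2.resize(cv2.cvtColor(np.asarray(im)[y0:y1,x0:x1],cv2.COLOR_RGB2BGR),None,fx=s,fy=s,interpolation=cv2.INTER_CUBIC)
A=f(a,190,390,130,270,2);B=f(b,190,390,120,260,2);C=f(a,310,410,165,235,4);D=f(b,230,330,150,220,4)
cv2.imwrite('pics/final.png',np.vstack([np.hstack([A,B]),np.hstack([C,D])]))
for th in('garlic_at','candle_at','jar_1_mid'):
    for c in('scene','side'): print(th,c,[(np.round(d['extent']).tolist(),round(d['conf'],2)) for d in robot.find_in(th,c)])
E
```

```text
t 55.00 [ 0.4969 -0.1948  0.2713] yaw 95.5 F [-0.   0.4 -0.4]
garlic_at scene [([372.0, 234.0, 19.0, 13.0], 0.65)]
garlic_at side [([342.0, 188.0, 12.0, 20.0], 0.7)]
candle_at scene [([247.0, 182.0, 28.0, 31.0], 0.69), ([258.0, 213.0, 12.0, 10.0], 0.63), ([353.0, 207.0, 92.0, 29.0], 0.45)]
candle_at side [([332.0, 265.0, 13.0, 15.0], 0.51)]
jar_1_mid scene [([371.0, 194.0, 10.0, 28.0], 0.58), ([353.0, 208.0, 93.0, 38.0], 0.56)]
jar_1_mid side [([290.0, 177.0, 12.0, 29.0], 0.61)]
```

View pics/final.png

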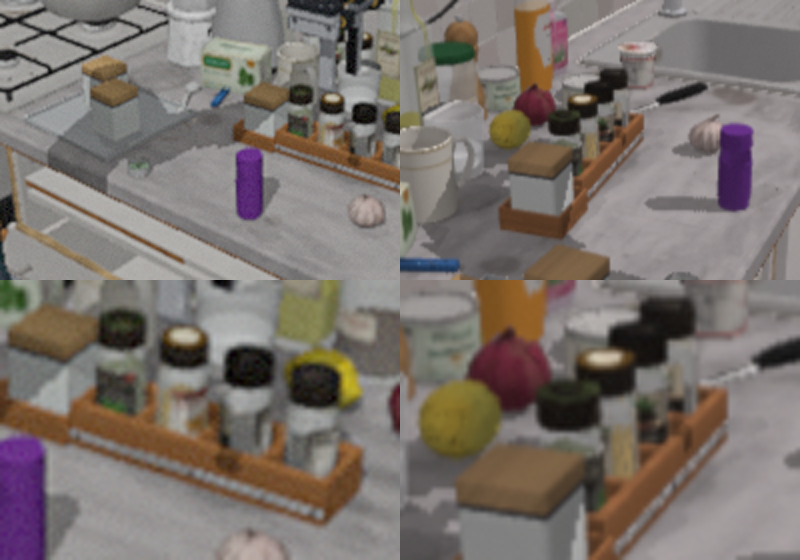

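The final picture shows all four jars upright in their pockets, the full tin in the bay, and both empty tins in the tray. The garlic, tea light and purple jar haven't moved.

```bash
python3 -c "
from bench import robot
print(robot.close_job())"
```

```text
the job is handed in; nothing more can be done
None
```

I've handed the job in: the full tin is upright in the bay, both empty tins are upright in the tray and all four loose jars are down in their own pockets; the garlic, tea light and purple look-alike look unmoved in the final pictures.

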